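Set a syringe pump's dose stop with its gauge and load the syringes

ROBOT

A 7-joint arm with a two-finger parallel gripper is mounted at the origin on the work surface. World frame = base frame: x ahead of the robot, y to its left, z up, the work surface at z = 0. Lengths are in m, angles in rad, forces in N, time in s.
With the tool pointing down it reaches from about 0.425 to 0.925 m from the base axis. Payload 6.8 kg.
Tool frame: the origin (TCP) lies at the very end of the fingers, on their centre line; the grasp point (between the pads) lies 19 mm behind it; z points along the fingers, y is the direction in which the jaws open and shut (so a half turn about z gives the same grasp; the last joint's range is limited). The gripper opens to 85 mm and grips with 20 to 120 N. Pads are 22 mm wide; open, the fingers measure 114 mm over their backs; the gripper's body (76 mm by 85 mm) begins 54 mm behind the grasp point. The pads swing forward as they close: fully open they stand 13 mm farther back than shut.
Start: joints at [-1.215, 0.477, 0.022, 1.555, -0.011, 1.109, -0.083], TCP at [0.302, 0.604, 0.231] pointing down, gripper open.
Joint ranges: [-2.96, 2.96], [-0.34, 2.1], [-1.41, 1.46], [0.24, 2.44], [-1.37, 4.51], [0.17, 1.92], [-2.96, 2.96]. Speed limits (rad/s): [2.39, 2.39, 3.14, 3.14, 3.14, 3.14, 3.14].

INTERFACE

Orientations are given as a unit quaternion [w, x, y, z].
In Python, from station import bot gives the robot as it stands.
- The arm moves only by the tool move_arm, never from a script. Its argument "commands" is text: rows parted by semicolons, each of 7 numbers parted by spaces: the opening, from 0 (shut) to 1 (fully open), then the shift along the tool's x, y, z in cm, then the turn, a rotation vector about the tool's x, y, z in degrees. In form: gripper tx ty tz rx ry rz; .... A call has 1 to 12 rows; each row shifts and turns the commanded pose from where the row before left it, along the tool's axes as they then stand; what a row does not reach is not made up. A row lasts 1/12 s, in which the tool goes at most 41.7 mm and 7.16 degrees, less where a joint would pass 70% of its speed; a pose out of reach is approached as far as the arm can. A call with a gripper value outside its range is refused whole. The fingers move at their own pace and stop on an object; "force" is the grip in N (left out, the last holds). Time passes only in rows, so rows that do not move let the fingers close. It gives the time, the measured TCP pose, the force and the opening at its end, in the units of the state.
- bot.get_obs(): the state, without advancing time (a new reading comes with each control period).
- bot.read_camera(name): name is "scene" or "top"; returns a dict with "img" (400x640x3 uint8, red, green, blue), "K" (3x3 intrinsics, pixels), "rvec" (rotation vector, rad) and "tvec" (3), from world to camera coordinates, as OpenCV has them. Camera axes: x right, y down, z forward; pixel columns grow to the right and rows downward; lengths in m; the calibration is good to about 2 mm. A picture is of the moment at which its call begins. There is no depth.
- bot.hand_in(): hands the job in, once; it reports no verdict.
The state is a dict: "t": time; "q": joint angles; "joint_vel": joint speeds; "joint_torque": joint torques, N m; "eef_pos": TCP position; "tool_rot": TCP orientation; "contact_force": force on the tool from outside, world axes, zero at the start; "torque": the same for the moment, N m; "gripper_width": opening from 0.0 (shut) to 1.0 (fully open).
Only numpy, scipy, OpenCV 4.12 (cv2) and the standard library are available. Lean on these libraries where they do the work, as an engineer would, in place of code of your own. Each camera call takes 0.05 s, during which the arm holds its last target. There are 200 camera calls.

TASK

Set the pump's dose stop to the blue-handled gauge: loosen the lock ring, hang the gauge in the gap between the red stop block and the pusher bar with its shoulders resting on both, turn the knob clockwise until the block comes up to the gauge, retighten the lock ring fully with the gauge still in the gap, then lift the gauge out and hang it back in its wooden stand. Lay every syringe from the tray in a groove of the V-block of its own, flat in the V, capped nozzle pointing to the front (away from the pusher bar) and finger flange down in the slot behind the block. Leave the dropper bottle and the steel beaker where they stand.

Things in the scene. Friction and masses are not known exactly. Their poses are not given: they have to be found in the camera images.
- pump: Four-channel syringe pump, fixed; base plate 310 x 335 x 12 mm. Origin on the counter; x from its front (V-block) to the white drive housing at its back, y left, z up. From front to back: white V-block, flange slot, aluminium comb, parked pusher bar across the whole width. Left end: knob with brass lock ring on one vertical axis at x -88, y +145 mm; behind it the red stop block on a rail.
- groove0 (a point): Rightmost groove: where a properly laid syringe's barrel centre lies, 46 mm above the counter; axes as pump. 90-degree V, 16 mm wide, 8 deep, lips at 40 mm height, land between grooves 37 mm. Block from 21.5 mm in front of to 38.5 mm behind this point, then the 14 mm open slot for the flange (its centre 45.5 mm behind the point), then the 8 mm comb, 44 mm high, with 22 mm notches for the plungers.
- groove1 (a point): The same point of the next groove, 52 mm to the left of groove0; same shape.
- groove2 (a point): The same point of the third groove, 104 mm to the left of groove0; same shape.
- groove3 (a point): The same point of the leftmost groove, 156 mm to the left of groove0; same shape. The knob's axis is 97 mm left and 24.5 mm in front of it.
- bar_face (a point): Top edge of the pusher bar's front face, opposite the stop block's middle; 60 mm above the counter; axes as pump. The bar is 24 mm thick, from 30 to 60 mm height; it is parked and does not move.
- stop_face (a point): Top edge of the red stop block's rear face, which looks at the bar, in its middle; 60 mm above the counter, level with the bar's top. Block 40 (x) x 36 (y) x 38 mm. The gap to be set is the distance from here to bar_face: 19 to 27 mm at the start. Beneath the gap is only the rail, its top at 22 mm height.
- lock (a joint): Angle (rad) of the brass lock ring (47 mm across, 12 mm high, under the knob): 0 = fully tight (end stop), grows counter-clockwise seen from above, 1.3 = fully loose (end stop). It clamps the knob below about 0.3, harder towards 0, and stays where it is left. Takes 0.3 to 0.45 N m: 5 to 7 N at the lever's ball.
- lever_ball (a point): Centre of the black ball, 18 mm in diameter, at the end of the lock ring's lever (steel bar 8 mm thick); 66 mm from the knob's axis, 56 mm above the counter, 44 mm above the base plate. Turns with the ring. When tight the lever points to the pump's left and a little to its front (110 degrees from pump x); loosened, it points to the front.
- knob (a joint): Angle (rad) of the black knob, range 0 to 2.7: grows clockwise seen from above; each rad moves the stop block 10 mm towards the pusher bar (gap = 32 mm - 10 mm x angle). Takes about 0.06 N m when unlocked and stays where it is left; held fast while the ring is tight.
- knob_grip (a point): On the knob's vertical axis, half-way up its finger bar: bar 40 mm long (along this point's x), 12 mm thick (y), from 73 to 100 mm above the counter. Beneath it a round skirt 38 mm across, 4 mm thick, then the lock ring, its top at 62 mm. Turns with the knob.
- gauge_grip (a point): Loose steel setting gauge, 90 g: half-way up its blue tab (10 mm in x, 26 in y, 34 high). Under the tab a crossbar (56 mm in x, 24 in y, 8 thick), whose undersides are the shoulders, and a flat blade hanging down (10 mm thick in x, 24 wide in y, 34 long). This point: 27 mm above the shoulders, 61 above the blade's end. x = blade's thickness, z up; a half turn about z is the same.
- gauge: The same gauge: origin in the middle of the crossbar's underside, level with the shoulders, where the blade starts.
- stand_top (a point): Wooden gauge stand, fixed, 72 x 50 mm: middle of its slot at the height of its top, 46 mm above the counter. The slot is 18 mm wide in this point's x, 40 mm long in y, open at both ends; the gauge hangs in it by its shoulders, gauge x along stand x.
- tray: Shallow steel tray, fixed, 290 x 190 mm, floor 2 mm thick, rim 7 mm high; origin under its middle. The syringes lie on its floor at the start, about 62 mm apart, nozzles either way.
- syringe0_center (a point): Syringe 0 (may be absent), 30 g: centre of its clear barrel, 20 mm across, 88 mm long (black front, amber rear). x to the nozzle: red cap 10 mm across, ends 58 mm ahead. Finger flange 32 x 20 x 3 mm, 45.5 mm behind; plunger rod 11 mm, its 19 mm disc ends 75 mm behind. Lying flat, the centre is 10 mm above what it lies on.
- syringe1_center (a point): Syringe 1 (may be absent), 30 g: centre of its clear barrel, 20 mm across, 88 mm long (black front, amber rear). x to the nozzle: red cap 10 mm across, ends 58 mm ahead. Finger flange 32 x 20 x 3 mm, 45.5 mm behind; plunger rod 11 mm, its 19 mm disc ends 75 mm behind. Lying flat, the centre is 10 mm above what it lies on.
- syringe2_center (a point): Syringe 2 (may be absent), 30 g: centre of its clear barrel, 20 mm across, 88 mm long (black front, amber rear). x to the nozzle: red cap 10 mm across, ends 58 mm ahead. Finger flange 32 x 20 x 3 mm, 45.5 mm behind; plunger rod 11 mm, its 19 mm disc ends 75 mm behind. Lying flat, the centre is 10 mm above what it lies on.
- syringe3_center (a point): Syringe 3 (may be absent), 30 g: centre of its clear barrel, 20 mm across, 88 mm long (black front, amber rear). x to the nozzle: red cap 10 mm across, ends 58 mm ahead. Finger flange 32 x 20 x 3 mm, 45.5 mm behind; plunger rod 11 mm, its 19 mm disc ends 75 mm behind. Lying flat, the centre is 10 mm above what it lies on.
- dropper: Bystander: amber dropper bottle, 42 mm across, 108 mm high with its red bulb; origin under its middle.
- beaker: Bystander: stainless steel beaker, 78 mm across, 92 mm high; origin under its middle.
There are look-alikes about, which are no part of the job. What is shaped like the part that bears syringe3_center but pink or yellow is not meant.

How it is judged:
On the way, in this order (a step that is already met when the one before it is completed fails the run):
1. the lock ring is loosened (past 0.3 rad, where the clamp lets go) (value of joint lock above 0.3 rad), for 0.2 s.
2. with the ring loose, the gauge hangs upright in the gap, shoulders down, and the stop block has been brought up to its blade (gap 9 to 12 mm for the 10 mm blade) (value of joint lock above 0.3 rad and z of gauge in the frame of bar_face between -0.003 and 0.003 m and y of gauge in the frame of bar_face between -0.012 and 0.012 m and x of gauge in the frame of bar_face between -0.028 and -0.002 m and angle between gauge's own z axis and vertical below 0.08 rad and distance between stop_face and bar_face between 0.009 and 0.012 m), for 0.2 s.
3. the lock ring is tight again (below 0.15 rad) with the gauge still in the gap (value of joint lock below 0.15 rad and z of gauge in the frame of bar_face between -0.003 and 0.003 m and y of gauge in the frame of bar_face between -0.012 and 0.012 m and x of gauge in the frame of bar_face between -0.028 and -0.002 m and angle between gauge's own z axis and vertical below 0.08 rad and distance between stop_face and bar_face between 0.009 and 0.012 m), for 0.2 s.
At the end, for the whole second after the job is handed in: Lock ring tight (below 0.15 rad), gap 9 to 12 mm, gauge hanging upright in its stand (shoulders within 3 mm of its top); each syringe in a groove, nozzle to the front, barrel centre within 3 mm sideways and in height, 7.5 mm lengthwise and 0.08 rad of the groove's point; all at rest (value of joint lock below 0.15 rad and distance between stop_face and bar_face between 0.009 and 0.012 m and z of gauge in the frame of stand_top between -0.003 and 0.003 m and y of gauge in the frame of stand_top between -0.014 and 0.014 m and x of gauge in the frame of stand_top between -0.008 and 0.008 m and angle between gauge's own z axis and vertical below 0.08 rad and x of syringe0_center in the frame of groove0 between -0.0075 and 0.0075 m and z of syringe0_center in the frame of groove0 between -0.003 and 0.003 m and angle between the x axis of each of syringe0_center, syringe1_center, syringe2_center, syringe3_center and the x axis of groove0, either way round below 0.08 rad and x of bar_face in the frame of syringe0_center below -0.05 m and (y of syringe0_center in the frame of groove0 between -0.003 and 0.003 m or y of syringe0_center in the frame of groove1 between -0.003 and 0.003 m or y of syringe0_center in the frame of groove2 between -0.003 and 0.003 m or y of syringe0_center in the frame of groove3 between -0.003 and 0.003 m) and x of syringe1_center in the frame of groove0 between -0.0075 and 0.0075 m and z of syringe1_center in the frame of groove0 between -0.003 and 0.003 m and x of bar_face in the frame of syringe1_center below -0.05 m and (y of syringe1_center in the frame of groove0 between -0.003 and 0.003 m or y of syringe1_center in the frame of groove1 between -0.003 and 0.003 m or y of syringe1_center in the frame of groove2 between -0.003 and 0.003 m or y of syringe1_center in the frame of groove3 between -0.003 and 0.003 m) and x of syringe2_center in the frame of groove0 between -0.0075 and 0.0075 m and z of syringe2_center in the frame of groove0 between -0.003 and 0.003 m and x of bar_face in the frame of syringe2_center below -0.05 m and (y of syringe2_center in the frame of groove0 between -0.003 and 0.003 m or y of syringe2_center in the frame of groove1 between -0.003 and 0.003 m or y of syringe2_center in the frame of groove2 between -0.003 and 0.003 m or y of syringe2_center in the frame of groove3 between -0.003 and 0.003 m) and x of syringe3_center in the frame of groove0 between -0.0075 and 0.0075 m and z of syringe3_center in the frame of groove0 between -0.003 and 0.003 m and x of bar_face in the frame of syringe3_center below -0.05 m and (y of syringe3_center in the frame of groove0 between -0.003 and 0.003 m or y of syringe3_center in the frame of groove1 between -0.003 and 0.003 m or y of syringe3_center in the frame of groove2 between -0.003 and 0.003 m or y of syringe3_center in the frame of groove3 between -0.003 and 0.003 m) and linear speed of gauge below 0.02 m/s); the robot touches nothing.
It fails at once if the dropper is moved more than 3 cm or tipped (distance of dropper from where it was at the start of the episode above 0.03 m or angle between dropper's own z axis and vertical above 0.4 rad).
It fails at once if the beaker is moved more than 3 cm or tipped (distance of beaker from where it was at the start of the episode above 0.03 m or angle between beaker's own z axis and vertical above 0.4 rad).
Of syringe0, syringe1, syringe2, syringe3 only 2 to 4 are there at a start; the rules pass over those that are not, and their reading is None.
At some moment in a run one of syringe0, syringe1, syringe2, syringe3 may be knocked a few centimetres aside while the robot is not near it.
It also fails if it takes over 210 s, if anything falls off the work surface, if the arm or the gripper's body presses on something with over 40 N, if the wrist force passes 120 N, or if a joint passes its speed limit or range.

## Working session

There is one attempt and no reset: what is moved stays moved. The work goes in short steps, Python scripts to look and compute and a tool call to move; the robot and the scene stay as the last step left them, time stands still between calls to the robot, and variables do not carry over. Pictures are saved under pics/ and viewed, about 12 in all and at most 16, crops included, and the job is handed in when it is done.

Besides the shell and the picture viewer there is one more tool, called after ">>>" by a JSON object that holds its "api" and its "payload". move_arm: Moves the arm, as the interface text tells. Its arguments: {"type":"object","properties":{"commands":{"type":"string"},"force":{"type":"number"}},"required":["commands"]}

```bash
ls; mkdir -p pics; python3 - <<'E'
from station import bot
import cv2,numpy as np
for n in("scene","top"):
    c=bot.read_camera(n); cv2.imwrite(f"pics/{n}0.png",c["img"][:,:,::-1])
    R=cv2.Rodrigues(np.array(c["rvec"]))[0]; print(n,c["K"],-R.T@np.array(c["tvec"]).ravel(),R)
print(bot.get_obs())
E
```

```text
pics
scene [[459.71218561   0.         315.13092946]
 [  0.         459.71218561 205.82608488]
 [  0.           0.           1.        ]] [ 1.44383931 -0.48697476  1.27707584] [[ 0.4402647   0.89782156  0.0091347 ]
 [ 0.69543053 -0.33454772 -0.63596714]
 [-0.56792901  0.28634643 -0.77166207]]
top [[439.69774885   0.         323.28344433]
 [  0.         439.69774885 195.40199642]
 [  0.           0.           1.        ]] [ 0.45995528 -0.07926873  1.23313132] [[-2.60752500e-02 -9.99659893e-01  4.24227265e-04]
 [-9.97452185e-01  2.59894705e-02 -6.64355829e-02]
 [ 6.64019622e-02 -2.15547084e-03 -9.97790626e-01]]
{'t': 0.1, 'q': array([-1.2151007 ,  0.47771548,  0.02232898,  1.55634417, -0.01151208,
        1.10931282, -0.08313669]), 'joint_vel': array([ 0.0003168 ,  0.00016453,  0.00017493, -0.00594836, -0.00012137,
       -0.00072723,  0.00058119]), 'joint_torque': array([ 5.17647219e-03, -5.97760391e+01,  1.61399178e+00, -2.81958371e+01,
        1.28871875e-02,  5.02173658e-03, -5.79209683e-06]), 'eef_pos': array([0.30171816, 0.60321515, 0.23042754]), 'tool_rot': array([-1.39315735e-04,  2.29829645e-01,  9.73230524e-01, -8.14205750e-04]), 'contact_force': array([0.16258196, 0.71598749, 0.69854413]), 'torque': array([ 0.02478071,  0.02747668, -0.00716258]), 'gripper_width': 1.0039593051436977}
```

View pics/top0.png

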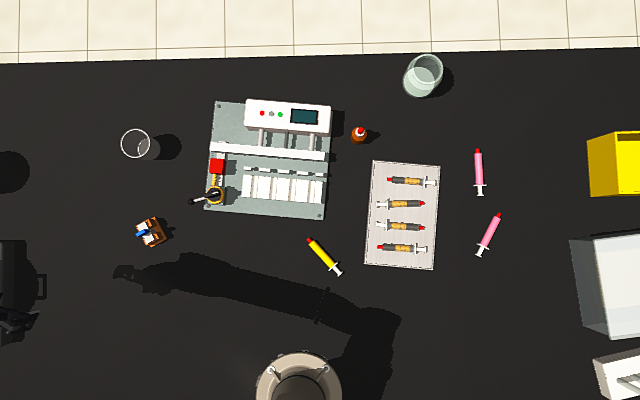

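View pics/scene0.png

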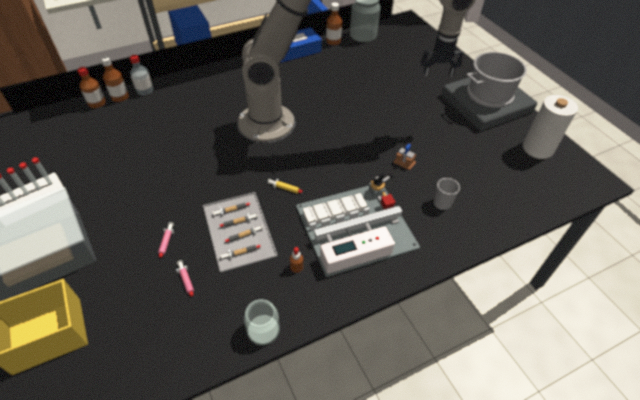

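The top view has +x up and +y left. It shows the pump (205-332, 98-220), the stand with the blue gauge at (150,232), the tray with 4 syringes at (405,215), the beaker at (137,144) and the dropper at (359,134). The pink and yellow syringes outside the tray are decoys. Next I'll enlarge two crops.

```bash
cat > h.py <<'E'
import cv2,numpy as np
from scipy.spatial.transform import Rotation as Ro
from station import bot
def cam(n):
    c=bot.read_camera(n); c["R"]=cv2.Rodrigues(np.array(c["rvec"]))[0]; c["C"]=-c["R"].T@np.array(c["tvec"]).ravel(); return c
def ray(c,uv,z):
    uv=np.atleast_2d(np.array(uv,float)); d=np.c_[uv,np.ones(len(uv))]@np.linalg.inv(c["K"]).T@c["R"]
    return c["C"]+d*((z-c["C"][2])/d[:,2])[:,None]
def proj(c,P): return cv2.projectPoints(np.atleast_2d(np.array(P,float)),np.array(c["rvec"]),np.array(c["tvec"]),np.array(c["K"]),None)[0][:,0]
def crop(c,x0,y0,x1,y1,s,f): cv2.imwrite(f,cv2.resize(c["img"][y0:y1,x0:x1,::-1],None,fx=s,fy=s,interpolation=cv2.INTER_CUBIC))
def tri(c1,u1,c2,u2):
    P=[np.array(c["K"])@np.c_[c["R"],np.array(c["tvec"]).ravel()] for c in(c1,c2)]
    X=cv2.triangulatePoints(P[0],P[1],np.array(u1,float).reshape(2,1),np.array(u2,float).reshape(2,1)).ravel(); return X[:3]/X[3]
def st():
    o=bot.get_obs(); r=Ro.from_quat(np.r_[o["tool_rot"][1:],o["tool_rot"][0]])
    print("t",round(o["t"],2),"tcp",o["eef_pos"].round(4),"R cols",r.as_matrix().round(3).tolist(),"F",o["contact_force"].round(1),"w",round(o["gripper_width"],3)); return o,r
E
python3 - <<'E'
from h import *
t=cam("top");s=cam("scene")
crop(t,125,90,345,255,3.6,"pics/a.png"); crop(t,355,150,450,280,4,"pics/tt.png"); crop(s,290,130,480,280,4,"pics/b.png")
np.save("t.npy",t["img"]);
hsv=cv2.cvtColor(t["img"],cv2.COLOR_RGB2HSV)
E
```

```text
(no output)
```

View pics/a.png

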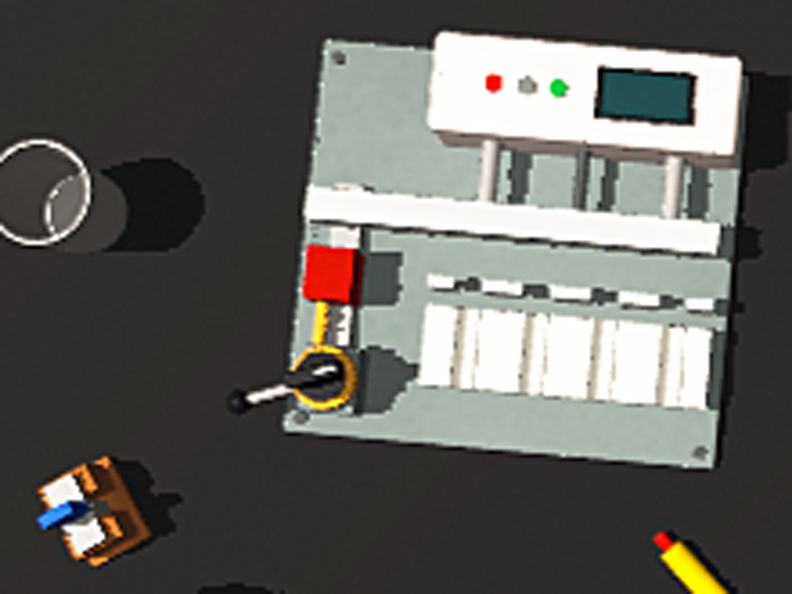

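View pics/b.png

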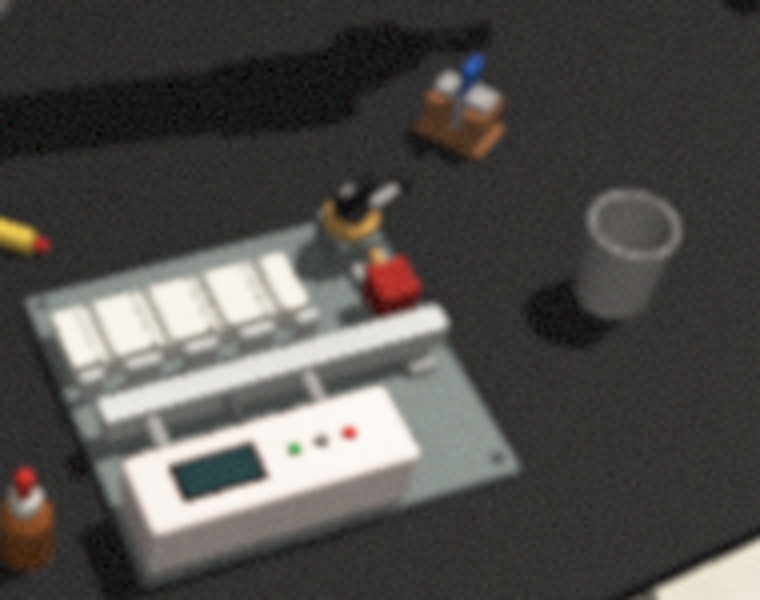

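View pics/tt.png

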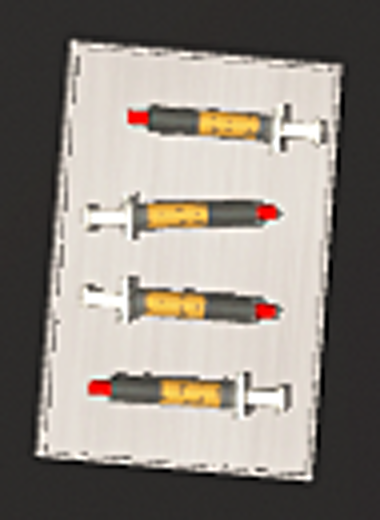

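Crop (a) shows:
- The knob and brass ring are at (214,195) in the full top image, with the lever ball at (190,201).
- The red stop block is at (217,166).
- The blue gauge tab is at (142,234), and the gauge hangs in the wooden stand.

The tray holds four clear-barrel syringes with red caps. From the top, their noses point left, right, right, left. The pink and yellow ones are decoys. Now I'll measure.

```bash
cat > meas.py <<'E'
from h import *
t=cam("top"); im=t["img"].astype(int); hsv=cv2.cvtColor(t["img"],cv2.COLOR_RGB2HSV)
def comps(m,x0,y0,x1,y1,amin=8):
    k=np.zeros_like(m,np.uint8); k[y0:y1,x0:x1]=m[y0:y1,x0:x1]
    n,l,s,c=cv2.connectedComponentsWithStats(k)
    return [(s[i,4],c[i],l==i) for i in range(1,n) if s[i,4]>=amin]
def rect(mk):
    ys,xs=np.nonzero(mk); return cv2.minAreaRect(np.c_[xs,ys].astype(np.float32))
if __name__=="__main__":
    H,S,V=hsv[...,0],hsv[...,1],hsv[...,2]
    red=((H<8)|(H>172))&(S>150)&(V>100); blue=(H>100)&(H<125)&(S>120)&(V>80)
    brass=(H>15)&(H<32)&(S>120)&(V>100); white=(S<35)&(V>195)
    for nm,m,b,z in(("stop",red,(200,150,230,180),.06),("capz",red,(360,160,445,265),.012),("gaugetab",blue,(130,220,170,250),.088),("ring",brass,(200,183,230,210),.062),("white",white,(200,130,335,215),.04),("shoulder",white,(130,215,170,255),.054)):
        for a,c,mk in comps(m,*b):
            r=rect(mk); P=ray(t,cv2.boxPoints(r),z)
            print(nm,a,c.round(1),"ctr",ray(t,c,z)[0,:2].round(4),"box",P[:,:2].round(3).tolist())
E
python3 meas.py
```

```text
stop 192 [215.8 165.5] ctr [0.6261 0.2047] box [[0.609, 0.224], [0.648, 0.22], [0.643, 0.185], [0.604, 0.19]]
capz 15 [389. 179.] ctr [ 0.5823 -0.2664] box [[0.585, -0.261], [0.585, -0.272], [0.579, -0.272], [0.58, -0.261]]
capz 17 [421.1 202.6] ctr [ 0.5141 -0.3533] box [[0.519, -0.348], [0.518, -0.359], [0.51, -0.358], [0.51, -0.347]]
capz 19 [420.9 227.4] ctr [ 0.4453 -0.3499] box [[0.449, -0.345], [0.449, -0.356], [0.441, -0.356], [0.441, -0.344]]
capz 21 [379.6 246.6] ctr [ 0.3956 -0.2338] box [[0.4, -0.227], [0.4, -0.24], [0.391, -0.24], [0.392, -0.226]]
gaugetab 37 [139.6 232.8] ctr [0.4515 0.3972] box [[0.451, 0.41], [0.461, 0.387], [0.453, 0.383], [0.442, 0.406]]
ring 101 [215.8 194.1] ctr [0.549  0.2051] box [[0.543, 0.241], [0.581, 0.213], [0.553, 0.175], [0.515, 0.204]]
white 1105 [267.7 149.6] ctr [0.669 0.067] box [[0.667, 0.227], [0.737, 0.221], [0.707, -0.092], [0.636, -0.085]]
white 49 [316.4 130.5] ctr [ 0.7184 -0.0676] box [[0.721, -0.023], [0.719, -0.097], [0.714, -0.097], [0.715, -0.022]]
white 19 [264.6 137.4] ctr [0.7031 0.075 ] box [[0.688, 0.079], [0.718, 0.0
[... 1145 characters left out ...]
 [0.534, 0.067]]
white 391 [279.9 188.4] ctr [0.5615 0.0357] box [[0.534, 0.062], [0.595, 0.056], [0.59, 0.009], [0.529, 0.015]]
white 390 [298.9 190. ] ctr [ 0.5559 -0.0158] box [[0.587, 0.008], [0.585, -0.041], [0.525, -0.04], [0.526, 0.009]]
white 267 [315.1 191.6] ctr [ 0.5504 -0.06  ] box [[0.522, -0.04], [0.582, -0.046], [0.578, -0.08], [0.519, -0.073]]
white 10 [202.1 198.2] ctr [0.5403 0.2476] box [[0.541, 0.254], [0.545, 0.241], [0.541, 0.24], [0.537, 0.253]]
shoulder 53 [142.3 226.1] ctr [0.4687 0.4042] box [[0.471, 0.418], [0.48, 0.399], [0.464, 0.391], [0.455, 0.41]]
shoulder 58 [148.3 238.3] ctr [0.4359 0.3883] box [[0.442, 0.404], [0.453, 0.384], [0.434, 0.373], [0.423, 0.392]]
```

```bash
python3 - <<'E'
from h import *
t=cam("top");s=cam("scene")
def u(c,x0,y0,w,h):
    a=cv2.resize(c["img"][y0:y0+h,x0:x0+w,::-1],(400,400),interpolation=cv2.INTER_CUBIC); return np.clip(a.astype(float)*1.8,0,255).astype(np.uint8)
cv2.imwrite("pics/k.png",np.hstack([u(t,185,145,70-20,50),u(t,180,180,44,44)]))
cv2.imwrite("pics/k2.png",np.hstack([u(t,195,178,40,40),u(s,360,165,44,44)]))
o=np.array([.6197,.0555]);th=np.radians(-6.6);ex=np.array([np.cos(th),np.sin(th)]);ey=np.array([-ex[1],ex[0]])
for nm,p in(("knobtop",(-88,145,100)),("ring",(-88,145,62)),("ball",(-88+66*np.cos(np.radians(110)),145+66*np.sin(np.radians(110)),56))):
    w=np.r_[o+p[0]/1e3*ex+p[1]/1e3*ey,p[2]/1e3]; print(nm,w.round(4),proj(t,w).round(1),proj(s,w).round(1))
st()
E
```

```text
knobtop [0.5489 0.2097 0.1   ] [[210.4 193.1]] [[377.9 175.4]]
ring [0.5489 0.2097 0.062 ] [[214.  194.1]] [[376.7 182.7]]
ball [0.5337 0.2739 0.056 ] [[190.7 200.6]] [[389.5 175.4]]
t 0.35 tcp [0.3019 0.6036 0.2311] R cols [[-0.894, 0.447, -0.0], [0.447, 0.894, -0.0], [-0.0, -0.0, -1.0]] F [0.1 0.8 0.7] w 0.996
```

View pics/k2.png

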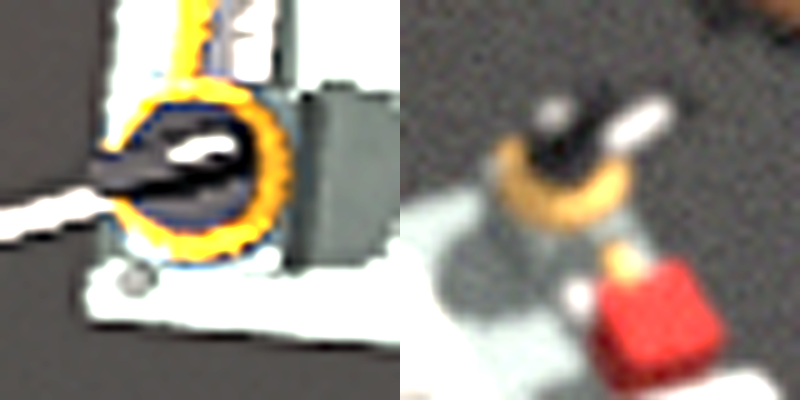

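The ball (190,201), ring (214.8,194.7) and finger bar all match the predicted pump pose to about 2 mm. The bar lies at about 100° in the world frame. I'll go to the lever first.

```bash
cat > pl.py <<'E'
from h import *
import sys
# pl.py x y z psi : rotation needed (deg), then tool-frame shift (cm) after that rotation
def plan(x,y,z,psi):
    o,r=st(); X=r.as_matrix()[:,0]; cur=np.degrees(np.arctan2(X[1],X[0]))
    rz=(cur-psi+180)%360-180; p=np.radians(psi); d=np.array([x,y,z])-o["eef_pos"]
    s=np.array([d@[np.cos(p),np.sin(p),0],d@[np.sin(p),-np.cos(p),0],-d[2]])*100
    print("psi",cur.round(2),"rz",rz.round(2),"shift cm",s.round(2),"q",o["q"].round(2))
if __name__=="__main__": plan(*map(float,sys.argv[1:]))
E
python3 pl.py .533 .273 .15 103.4
```

```text
t 0.35 tcp [0.3019 0.6036 0.2311] R cols [[-0.894, 0.447, -0.0], [0.447, 0.894, -0.0], [-0.0, -0.0, -1.0]] F [0.1 0.8 0.7] w 0.996
psi 153.42 rz 50.02 shift cm [-37.52  14.82   8.11] q [-1.22  0.48  0.02  1.56 -0.01  1.11 -0.08]
```

>>> {"api": "move_arm", "payload": {"commands": "0.5 0 0 0 0 0 7.15;0.5 0 0 0 0 0 7.15;0.5 0 0 0 0 0 7.15;0.5 0 0 0 0 0 7.15;0.5 0 0 0 0 0 7.15;0.5 0 0 0 0 0 7.15;0.5 0 0 0 0 0 7.12", "force": 40}}

```text
t: 0.93
eef_pos: [0.3019, 0.6037, 0.2313]
tool_rot: [-0.0, 0.622, 0.783, -0.0]
contact_force: [0.2, 0.1, 0.2]
gripper_width: 0.501
```

>>> {"api": "move_arm", "payload": {"commands": "0.5 -3.4 1.35 0.74 0 0 0;0.5 -3.4 1.35 0.74 0 0 0;0.5 -3.4 1.35 0.74 0 0 0;0.5 -3.4 1.35 0.74 0 0 0;0.5 -3.4 1.35 0.74 0 0 0;0.5 -3.4 1.35 0.74 0 0 0;0.5 -3.4 1.35 0.74 0 0 0;0.5 -3.4 1.35 0.74 0 0 0;0.5 -3.4 1.35 0.74 0 0 0;0.5 -3.4 1.35 0.74 0 0 0;0.5 -3.52 1.32 0.71 0 0 0;0.5 0 0 0 0 0 0"}}

```text
t: 1.93
eef_pos: [0.5374, 0.2635, 0.1494]
tool_rot: [0.002, 0.624, 0.781, -0.002]
contact_force: [0.2, -1.1, 1.1]
gripper_width: 0.503
```

```bash
python3 pl.py .533 .273 .046 103.4; python3 - <<'E'
from h import *
t=cam("top");s=cam("scene")
crop(t,165,160,255,220,4.4,"pics/x1.png");crop(s,345,120,435,180,4.4,"pics/x2.png")
cv2.imwrite("pics/c1.png",np.hstack([cv2.imread("pics/x1.png"),cv2.imread("pics/x2.png")]))
E
```

```text
t 1.93 tcp [0.5374 0.2635 0.1494] R cols [[-0.221, 0.975, 0.002], [0.975, 0.221, -0.005], [-0.005, 0.0, -1.0]] F [ 0.2 -1.1  1.1] w 0.503
psi 102.76 rz -0.64 shift cm [ 1.03 -0.21 10.34] q [-0.78  0.45  0.29  1.84 -0.16  0.88 -0.2 ]
```

View pics/c1.png

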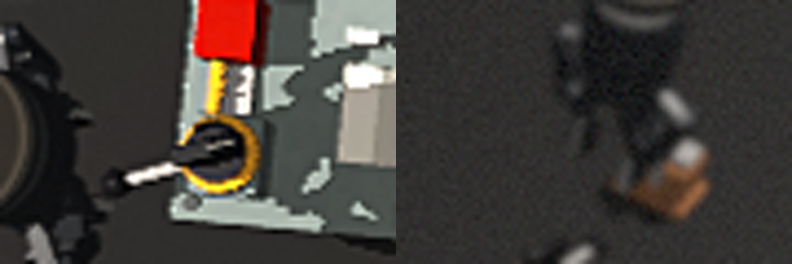

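The picture shows the ball (top, 191,201) still clear of the gripper, which is up and to its left by parallax. The reading was taken before the arm had settled.

```bash
python3 pl.py .533 .273 .046 103.4
```

```text
t 2.03 tcp [0.5341 0.2709 0.15  ] R cols [[-0.228, 0.974, -0.0], [0.974, 0.228, -0.001], [-0.001, -0.0, -1.0]] F [-1.1  0.5 -0.1] w 0.5
psi 103.16 rz -0.24 shift cm [ 0.23 -0.06 10.4 ] q [-0.79  0.45  0.28  1.83 -0.16  0.88 -0.2 ]
```

>>> {"api": "move_arm", "payload": {"commands": "0.5 0 0 2.6 0 0 0;0.5 0 0 2.6 0 0 0;0.5 0 0 2.6 0 0 0;0.5 0 0 2.6 0 0 0;0.5 0 0 0 0 0 0;0.5 0 0 0 0 0 0;0.1 0 0 0 0 0 0;0.1 0 0 0 0 0 0;0.1 0 0 0 0 0 0;0.1 0 0 0 0 0 0;0.1 0 0 0 0 0 0;0.1 0 0 0 0 0 0", "force": 30}}

```text
t: 3.03
eef_pos: [0.5339, 0.2743, 0.0482]
tool_rot: [0.0, 0.62, 0.785, 0.002]
contact_force: [-1.7, 1.3, 7.1]
gripper_width: 0.184
```

>>> {"api": "move_arm", "payload": {"commands": "0.1 -0.04 -0.79 0 0 0 -6.8;0.1 -0.04 -0.79 0 0 0 -6.8;0.1 -0.04 -0.79 0 0 0 -6.8;0.1 -0.04 -0.79 0 0 0 -6.8;0.1 -0.04 -0.79 0 0 0 -6.8;0.1 -0.04 -0.79 0 0 0 -6.8;0.1 -0.04 -0.79 0 0 0 -6.8;0.1 -0.04 -0.79 0 0 0 -6.8;0.1 -0.04 -0.79 0 0 0 -6.8;0.1 -0.04 -0.79 0 0 0 -6.8;0.1 0 0 0 0 0 0;0.1 0 0 0 0 0 0", "force": 30}}

```text
t: 4.03
eef_pos: [0.484, 0.2185, 0.0481]
tool_rot: [0.002, 0.076, 0.997, 0.001]
contact_force: [0.3, -2.1, 8.7]
gripper_width: 0.185
```

```bash
python3 pl.py .533 .273 .046 103.4; python3 - <<'E'
from h import *
t=cam("top")
crop(t,165,140,265,220,6,"pics/c2.png")
E
```

```text
t 4.03 tcp [0.484  0.2185 0.0481] R cols [[-0.988, 0.152, 0.004], [0.152, 0.988, 0.001], [-0.003, 0.002, -1.0]] F [ 0.3 -2.1  8.7] w 0.185
psi 171.24 rz 67.84 shift cm [4.17 6.03 0.21] q [-0.48  0.5  -0.08  2.04  0.07  0.61  0.82]
```

View pics/c2.png

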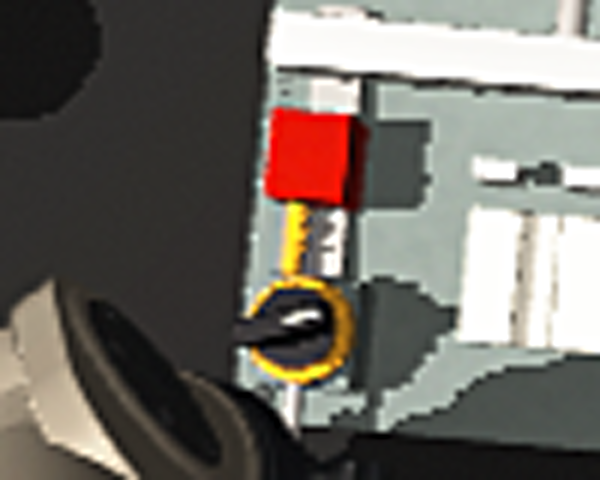

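The lever now points to the front, so the ring is loose (about 1.2 rad). Next I'll release it, rise and fetch the gauge.

>>> {"api": "move_arm", "payload": {"commands": "0.5 0 0 0 0 0 0;0.5 0 0 0 0 0 0;0.5 0 0 0 0 0 0;0.5 0 0 -3 0 0 0;0.5 0 0 -4 0 0 0;0.5 0 0 -4 0 0 0;0.5 0 0 -1.2 0 0 0;0.5 0 0 0 0 0 0;0.5 0 0 0 0 0 0"}}

```text
t: 4.83
eef_pos: [0.4823, 0.2188, 0.1687]
tool_rot: [0.001, 0.075, 0.997, 0.0]
contact_force: [0.0, -0.3, 0.5]
gripper_width: 0.5
```

```bash
python3 pl.py .452 .3965 .17 115
```

```text
t 4.83 tcp [0.4823 0.2188 0.1687] R cols [[-0.989, 0.15, 0.001], [0.15, 0.989, 0.001], [-0.001, 0.001, -1.0]] F [ 0.  -0.3  0.5] w 0.5
psi 171.38 rz 56.38 shift cm [17.38  4.76 -0.13] q [-0.47  0.31 -0.09  1.96  0.04  0.87  0.84]
```

>>> {"api": "move_arm", "payload": {"commands": "0.5 0 0 0 0 0 7;0.5 0 0 0 0 0 7;0.5 0 0 0 0 0 7;0.5 0 0 0 0 0 7;0.5 0 0 0 0 0 7;0.5 0 0 0 0 0 7;0.5 0 0 0 0 0 7;0.5 0 0 0 0 0 7.1"}}

```text
t: 5.5
eef_pos: [0.4809, 0.2179, 0.166]
tool_rot: [-0.001, 0.538, 0.843, -0.002]
contact_force: [0.5, -0.3, -0.5]
gripper_width: 0.497
```

>>> {"api": "move_arm", "payload": {"commands": "0.4 3 0.8 0 0 0 0;0.4 3 0.8 0 0 0 0;0.4 3 0.8 0 0 0 0;0.4 3 0.8 0 0 0 0;0.4 3 0.8 0 0 0 0;0.4 2.4 0.75 0 0 0 0;0.4 0 0 0 0 0 0;0.4 0 0 0 0 0 0;0.4 0 0 0 0 0 0"}}

```text
t: 6.25
eef_pos: [0.4502, 0.3947, 0.1664]
tool_rot: [0.0, 0.535, 0.845, -0.002]
contact_force: [0.3, 0.1, -0.4]
gripper_width: 0.4
```

```bash
python3 pl.py .452 .3965 .061 115; python3 - <<'E'
from h import *
t=cam("top");s=cam("scene")
crop(t,115,205,185,265,5.7,"pics/x1.png");crop(s,370,100,440,160,5.7,"pics/x2.png")
cv2.imwrite("pics/c3.png",np.hstack([cv2.imread("pics/x1.png"),cv2.imread("pics/x2.png")]))
print(proj(s,[[.452,.3965,.073],[.452,.3965,.09]]))
E
```

```text
t 6.25 tcp [0.4502 0.3947 0.1664] R cols [[-0.427, 0.904, -0.002], [0.904, 0.427, -0.003], [-0.002, -0.003, -1.0]] F [ 0.3  0.1 -0.4] w 0.4
psi 115.27 rz 0.27 shift cm [ 0.09  0.24 10.54] q [-0.86  0.42  0.05  1.81 -0.02  0.92 -0.36]
[[406.13814828 147.9958505 ]
 [406.86853435 144.68880336]]
```

View pics/c3.png

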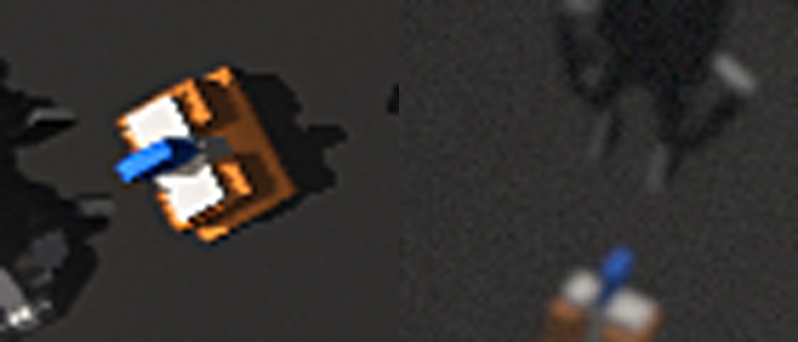

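The tool lies above the tab (scene crop 617,265), and both views agree within a few mm. I'll descend and grip.

>>> {"api": "move_arm", "payload": {"commands": "0.4 0.1 0.2 2.6 0 0 0;0.4 0 0 2.6 0 0 0;0.4 0 0 2.6 0 0 0;0.4 0 0 2.7 0 0 0;0.4 0 0 0 0 0 0;0.05 0 0 0 0 0 0;0.05 0 0 0 0 0 0;0.05 0 0 0 0 0 0;0.05 0 0 0 0 0 0;0.05 0 0 0 0 0 0;0.05 0 0 0 0 0 0", "force": 50}}

```text
t: 7.27
eef_pos: [0.4528, 0.3985, 0.0645]
tool_rot: [0.0, 0.535, 0.845, 0.001]
contact_force: [-0.9, -1.5, 6.1]
gripper_width: 0.103
```

```bash
python3 pl.py .452 .3965 .2 83.4
```

```text
t 7.27 tcp [0.4528 0.3985 0.0645] R cols [[-0.427, 0.904, 0.001], [0.904, 0.427, 0.001], [0.001, 0.002, -1.0]] F [-0.9 -1.5  6.1] w 0.103
psi 115.3 rz 31.9 shift cm [ -0.21  -0.05 -13.55] q [-0.85  0.56  0.04  1.86 -0.03  0.72 -0.36]
```

>>> {"api": "move_arm", "payload": {"commands": "0.05 0 0 -2 0 0 0;0.05 0 0 -3 0 0 0;0.05 0 0 -4 0 0 0;0.05 0 0 -4 0 0 0;0.05 0 0 -0.6 0 0 0;0.05 0 0 0 0 0 6.4;0.05 0 0 0 0 0 6.4;0.05 0 0 0 0 0 6.4;0.05 0 0 0 0 0 6.4;0.05 0 0 0 0 0 6.3;0.05 0 0 0 0 0 0;0.05 0 0 0 0 0 0"}}

```text
t: 8.27
eef_pos: [0.4519, 0.3981, 0.1992]
tool_rot: [0.0, 0.745, 0.667, -0.0]
contact_force: [0.7, 0.6, -1.3]
gripper_width: 0.108
```

```bash
python3 - <<'E'
from h import *
t=cam("top");s=cam("scene"); im=t["img"]
o=np.array([.6197,.0555]);th=np.radians(-6.6);ex=np.array([np.cos(th),np.sin(th)]);ey=np.array([-ex[1],ex[0]])
print("up the rail at y=147 (pump), z=.06: pump x, rgb")
for x in range(-36,62,2):
    w=np.r_[o+x/1e3*ex+.147*ey,.06]; u=proj(t,w)[0]
    p=cv2.getRectSubPix(np.ascontiguousarray(im),(1,1),tuple(map(float,u)))[0,0]; print(x,u.round(1).tolist(),p.tolist(),end=" | ")
print()
for y in range(116,180,2):
    w=np.r_[o+.0*ex+y/1e3*ey,.06]; u=proj(t,w)[0]
    p=cv2.getRectSubPix(np.ascontiguousarray(im),(1,1),tuple(map(float,u)))[0,0]; print(y,p.tolist(),end=" | ")
print()
st()
h=cv2.cvtColor(s["img"],cv2.COLOR_RGB2HSV); m=(h[...,0]>100)&(h[...,0]<125)&(h[...,1]>110)&(h[...,2]>60); m[:60]=0;m[180:]=0;m[:,:370]=0;m[:,450:]=0
ys,xs=np.nonzero(m); print(len(xs),xs.mean() if len(xs) else 0,ys.mean() if len(ys) else 0)
crop(s,370,70,450,130,8,"pics/c4.png")
E
```

```text
up the rail at y=147 (pump), z=.06: pump x, rgb
-36 [215.5, 174.8] [178, 126, 43] | -34 [215.6, 174.1] [130, 92, 34] | -32 [215.7, 173.4] [80, 34, 18] | -30 [215.8, 172.6] [137, 11, 7] | -28 [215.8, 171.9] [252, 18, 3] | -26 [215.9, 171.1] [240, 21, 5] | -24 [216.0, 170.4] [236, 22, 5] | -22 [216.1, 169.7] [234, 22, 6] | -20 [216.2, 168.9] [234, 22, 8] | -18 [216.2, 168.2] [235, 21, 6] | -16 [216.3, 167.4] [237, 22, 6] | -14 [216.4, 166.7] [237, 22, 6] | -12 [216.5, 166.0] [236, 22, 6] | -10 [216.5, 165.2] [235, 22, 5] | -8 [216.6, 164.5] [234, 21, 5] | -6 [216.7, 163.8] [233, 20, 5] | -4 [216.8, 163.0] [232, 21, 4] | -2 [216.9, 162.3] [233, 23, 6] | 0 [216.9, 161.6] [234, 23, 8] | 2 [217.0, 160.8] [233, 21, 7] | 4 [217.1, 160.1] [232, 17, 4] | 6 [217.2, 159.4] [236, 6, 1] | 8 [217.2, 158.6] [231, 74, 71] | 10 [217.3, 157.9] [219, 198, 189] | 12 [217.4, 157.1] [235, 236, 228] | 14 [217.5, 156.4] [239, 238, 230] | 16 [217.6, 155.7] [238, 233, 225] | 18 [217.6, 154.9] [238, 231, 224] | 20 [217.7, 154.2] [240, 233, 226] | 22 [217.8, 153.5] [247, 241, 233] | 24 [217.9, 152.7] [214, 208, 
[... 707 characters left out ...]
 122 [68, 52, 49] | 124 [63, 25, 22] | 126 [59, 8, 5] | 128 [53, 6, 3] | 130 [42, 7, 5] | 132 [149, 15, 5] | 134 [251, 22, 6] | 136 [241, 22, 7] | 138 [234, 21, 8] | 140 [232, 20, 7] | 142 [232, 20, 6] | 144 [232, 23, 7] | 146 [233, 23, 8] | 148 [234, 22, 6] | 150 [234, 22, 5] | 152 [234, 22, 5] | 154 [234, 22, 6] | 156 [234, 22, 5] | 158 [234, 20, 2] | 160 [234, 19, 2] | 162 [235, 14, 0] | 164 [236, 23, 12] | 166 [232, 60, 48] | 168 [201, 172, 161] | 170 [128, 138, 131] | 172 [66, 76, 72] | 174 [38, 37, 34] | 176 [45, 44, 41] | 178 [48, 46, 44] | 
t 8.37 tcp [0.452  0.398  0.1992] R cols [[0.112, 0.994, -0.0], [0.994, -0.112, 0.0], [0.0, -0.0, -1.0]] F [ 0.6  0.6 -1.3] w 0.105
1 411.0 118.0
```

View pics/c4.png

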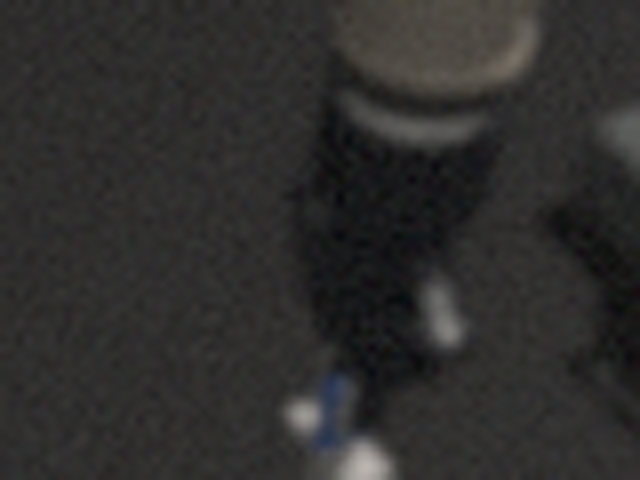

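The gauge hangs upright in the gripper (scene crop 330,410). The profile gives the stop's rear face at pump x≈9 mm and the bar face at ≈31 mm, so the gap is about 21.5 mm. I'll aim for the middle, (0.658, 0.202).

```bash
python3 pl.py .658 .202 .199 83.4
```

```text
t 8.37 tcp [0.452  0.398  0.1992] R cols [[0.112, 0.994, -0.0], [0.994, -0.112, 0.0], [0.0, -0.0, -1.0]] F [ 0.6  0.6 -1.3] w 0.105
psi 83.58 rz 0.18 shift cm [-1.710e+01  2.272e+01  2.000e-02] q [-0.95  0.39  0.17  1.78 -0.08  0.98 -0.87]
```

>>> {"api": "move_arm", "payload": {"commands": "0.05 -1.7 2.27 0 0 0 0.2;0.05 -1.7 2.27 0 0 0 0;0.05 -1.7 2.27 0 0 0 0;0.05 -1.7 2.27 0 0 0 0;0.05 -1.7 2.27 0 0 0 0;0.05 -1.7 2.27 0 0 0 0;0.05 -1.7 2.27 0 0 0 0;0.05 -1.7 2.27 0 0 0 0;0.05 -1.7 2.27 0 0 0 0;0.05 -1.8 2.29 0 0 0 0;0.05 0 0 0 0 0 0;0.05 0 0 0 0 0 0"}}

```text
t: 9.37
eef_pos: [0.6587, 0.1986, 0.1989]
tool_rot: [0.0, 0.749, 0.663, -0.0]
contact_force: [-0.1, 0.6, -0.8]
gripper_width: 0.101
```

>>> {"api": "move_arm", "payload": {"commands": "0.05 0 0 1.5 0 0 0;0.05 0 0 2 0 0 0;0.05 0 0 2 0 0 0;0.05 0 0 1 0 0 0;0.05 0 0 0 0 0 0;0.05 0 0 0 0 0 0;0.05 0 0 0 0 0 0"}}

```text
t: 9.95
eef_pos: [0.6581, 0.2021, 0.1355]
tool_rot: [0.0, 0.747, 0.664, 0.001]
contact_force: [-0.5, 0.7, -0.6]
gripper_width: 0.107
```

```bash
python3 pl.py .658 .202 .0785 83.4;  python3 - <<'E'
from h import *
t=cam("top");s=cam("scene")
crop(t,175,120,255,200,5,"pics/x1.png");crop(s,350,150,430,230,5,"pics/x2.png")
cv2.imwrite("pics/c5.png",np.hstack([cv2.imread("pics/x1.png"),cv2.imread("pics/x2.png")]))
E
```

```text
t 9.95 tcp [0.6581 0.2021 0.1355] R cols [[0.117, 0.993, 0.002], [0.993, -0.117, 0.001], [0.001, 0.002, -1.0]] F [-0.5  0.7 -0.6] w 0.107
psi 83.25 rz -0.15 shift cm [-0.01 -0.01  5.7 ] q [-0.54  0.6   0.22  1.62 -0.15  0.94 -0.39]
```

View pics/c5.png

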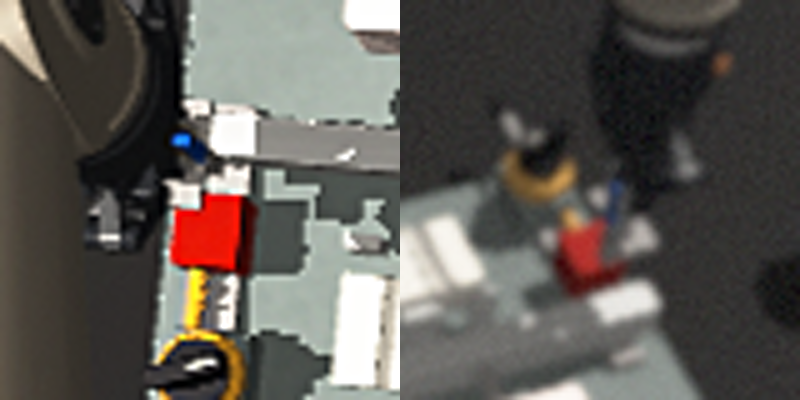

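The gauge is over the gap between the red block (top 217,166) and the bar, sitting about 4 mm towards −y. I'll nudge it +0.3 cm along tool x and lower it in steps.

>>> {"api": "move_arm", "payload": {"commands": "0.05 0.3 0 0.5 0 0 0;0.05 0 0 1 0 0 0;0.05 0 0 1 0 0 0;0.05 0 0 1 0 0 0;0.05 0 0 1 0 0 0;0.05 0 0 0.5 0 0 0;0.05 0 0 0 0 0 0;0.05 0 0 0 0 0 0;0.05 0 0 0 0 0 0"}}

```text
t: 10.8
eef_pos: [0.6583, 0.2044, 0.0845]
tool_rot: [0.0, 0.748, 0.664, 0.0]
contact_force: [-1.0, 0.5, -1.2]
gripper_width: 0.102
```

```bash
python3 pl.py .658 .205 .0785 83.4
```

```text
t 10.8 tcp [0.6583 0.2044 0.0845] R cols [[0.118, 0.993, 0.001], [0.993, -0.118, 0.0], [0.0, 0.001, -1.0]] F [-1.   0.5 -1.2] w 0.102
psi 83.2 rz -0.2 shift cm [ 0.06 -0.04  0.6 ] q [-0.53  0.66  0.2   1.64 -0.16  0.86 -0.38]
```

No contact, so the blade is in the gap. I'll lower the rest gently.

>>> {"api": "move_arm", "payload": {"commands": "0.05 0 0 0.2 0 0 0;0.05 0 0 0.2 0 0 0;0.05 0 0 0.2 0 0 0;0.05 0 0 0.15 0 0 0;0.05 0 0 0 0 0 0;0.05 0 0 0 0 0 0"}}

```text
t: 11.3
eef_pos: [0.6581, 0.2044, 0.0786]
tool_rot: [-0.0, 0.748, 0.664, 0.0]
contact_force: [-4.9, -1.1, 11.0]
gripper_width: 0.106
```

>>> {"api": "move_arm", "payload": {"commands": "0.35 0 0 -0.1 0 0 0;0.35 0 0 0 0 0 0;0.35 0 0 0 0 0 0;0.35 0 0 0 0 0 0;0.35 0 0 -1 0 0 0;0.35 0 0 -2 0 0 0;0.35 0 0 -3 0 0 0;0.35 0 0 -3 0 0 0;0.35 0 0 -1 0 0 0;0.35 0 0 0 0 0 0;0.35 0 0 0 0 0 0"}}

```text
t: 12.22
eef_pos: [0.6581, 0.2045, 0.1783]
tool_rot: [0.0, 0.748, 0.664, 0.001]
contact_force: [-0.3, -0.2, -0.7]
gripper_width: 0.348
```

```bash
python3 pl.py .549 .209 .177 100;  python3 - <<'E'
from h import *
t=cam("top");s=cam("scene")
crop(t,175,120,255,220,4,"pics/x1.png");crop(s,350,150,430,250,4,"pics/x2.png")
cv2.imwrite("pics/c6.png",np.hstack([cv2.imread("pics/x1.png"),cv2.imread("pics/x2.png")]))
E
```

```text
t 12.22 tcp [0.6581 0.2045 0.1783] R cols [[0.118, 0.993, 0.001], [0.993, -0.118, 0.001], [0.001, 0.001, -1.0]] F [-0.3 -0.2 -0.7] w 0.348
psi 83.2 rz -16.8 shift cm [  2.34 -10.66   0.13] q [-0.55  0.55  0.23  1.58 -0.14  1.02 -0.4 ]
```

View pics/c6.png

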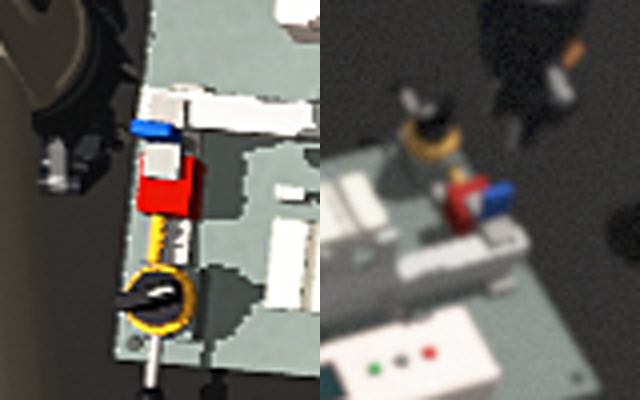

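The gauge hangs upright with its shoulders on the block and the bar. Now the knob.

>>> {"api": "move_arm", "payload": {"commands": "0.4 0 0 0 0 0 -5.6;0.4 0 0 0 0 0 -5.6;0.4 0 0 0 0 0 -5.6;0.4 0.5 -2.1 0 0 0 0;0.4 0.5 -2.1 0 0 0 0;0.4 0.5 -2.1 0 0 0 0;0.4 0.5 -2.1 0 0 0 0;0.4 0.34 -2.26 0 0 0 0;0.4 0 0 0 0 0 0;0.4 0 0 0 0 0 0;0.4 0 0 0 0 0 0"}}

```text
t: 13.23
eef_pos: [0.5489, 0.2087, 0.1769]
tool_rot: [-0.0, 0.643, 0.766, -0.001]
contact_force: [-0.1, 0.3, 0.1]
gripper_width: 0.4
```

```bash
python3 pl.py .549 .209 .079 100
```

```text
t 13.23 tcp [0.5489 0.2087 0.1769] R cols [[-0.174, 0.985, -0.001], [0.985, 0.174, -0.001], [-0.001, -0.001, -1.0]] F [-0.1  0.3  0.1] w 0.4
psi 100.01 rz 0.01 shift cm [0.03 0.01 9.79] q [-0.59  0.39  0.15  1.83 -0.07  0.92 -0.23]
```

>>> {"api": "move_arm", "payload": {"commands": "0.4 0 0 2.5 0 0 0;0.4 0 0 2.5 0 0 0;0.4 0 0 2.5 0 0 0;0.4 0 0 2.2 0 0 0;0.4 0 0 0 0 0 0;0.05 0 0 0 0 0 0;0.05 0 0 0 0 0 0;0.05 0 0 0 0 0 0;0.05 0 0 0 0 0 0;0.05 0 0 0 0 0 0", "force": 30}}

```text
t: 14.07
eef_pos: [0.5497, 0.2089, 0.0815]
tool_rot: [0.001, 0.643, 0.766, 0.001]
contact_force: [2.0, -0.7, -4.6]
gripper_width: 0.131
```

```bash
python3 pl.py .549 .209 .079 34; python3 -c "
from h import *
print(bot.get_obs()['torque'])"
```

```text
t 14.07 tcp [0.5497 0.2089 0.0815] R cols [[-0.173, 0.985, 0.002], [0.985, 0.173, 0.001], [0.0, 0.002, -1.0]] F [ 2.  -0.7 -4.6] w 0.131
psi 99.98 rz 65.98 shift cm [-0.05 -0.05  0.25] q [-0.57  0.52  0.13  1.9  -0.09  0.73 -0.21]
[-0.06166981 -0.48772314 -0.03697674]
```

>>> {"api": "move_arm", "payload": {"commands": "0.05 0 0 0 0 0 5;0.05 0 0 0 0 0 5;0.05 0 0 0 0 0 5;0.05 0 0 0 0 0 5;0.05 0 0 0 0 0 5;0.05 0 0 0 0 0 5;0.05 0 0 0 0 0 5;0.05 0 0 0 0 0 5;0.05 0 0 0 0 0 5;0.05 0 0 0 0 0 5;0.05 0 0 0 0 0 0;0.05 0 0 0 0 0 0"}}

```text
t: 15.07
eef_pos: [0.5487, 0.2092, 0.0814]
tool_rot: [-0.0, 0.906, 0.424, 0.0]
contact_force: [-2.3, -0.8, 1.3]
gripper_width: 0.131
```

```bash
cat > k.py <<'E'
from h import *
o,r=st(); X=r.as_matrix()[:,0]; print("psi",np.degrees(np.arctan2(X[1],X[0])).round(2),"torque",o["torque"].round(3))
E
cat > gap.py <<'E'
from h import *
t=cam("top"); im=np.ascontiguousarray(t["img"])
o=np.array([.6197,.0555]);th=np.radians(-6.6);ex=np.array([np.cos(th),np.sin(th)]);ey=np.array([-ex[1],ex[0]])
for y in(.134,.136,.162,.164):
    xs=np.arange(-34,40,.5); P=np.c_[(o+np.outer(xs/1e3,ex)+y*ey),np.full(len(xs),.06)]
    v=np.array([cv2.getRectSubPix(im,(1,1),tuple(map(float,u)))[0,0] for u in proj(t,P)]).astype(int)
    d=v[:,0]-v[:,1]; i=np.nonzero(d>90)[0]; print(y,"red from",xs[i[0]],"to",xs[i[-1]])
E
python3 k.py; python3 gap.py
```

```text
t 15.07 tcp [0.5487 0.2092 0.0814] R cols [[0.641, 0.768, 0.0], [0.768, -0.641, 0.0], [0.0, -0.0, -1.0]] F [-2.3 -0.8  1.3] w 0.131
psi 50.16 torque [-0.202  0.452 -0.058]
0.134 red from -21.0 to 18.0
0.136 red from -21.5 to 17.0
0.162 red from -21.0 to -3.5
0.164 red from -20.5 to -3.0
```

>>> {"api": "move_arm", "payload": {"commands": "0.05 0 0 0 0 0 3;0.05 0 0 0 0 0 3;0.05 0 0 0 0 0 3;0.05 0 0 0 0 0 3;0.05 0 0 0 0 0 0;0.05 0 0 0 0 0 0;0.05 0 0 0 0 0 0"}}

```text
t: 15.7
eef_pos: [0.5486, 0.2093, 0.0814]
tool_rot: [-0.0, 0.945, 0.328, -0.0]
contact_force: [-2.4, -0.7, 5.5]
gripper_width: 0.131
```

```bash
python3 k.py; python3 gap.py
```

```text
t 15.7 tcp [0.5486 0.2093 0.0814] R cols [[0.784, 0.62, -0.0], [0.62, -0.784, 0.0], [-0.0, -0.0, -1.0]] F [-2.4 -0.7  5.5] w 0.131
psi 38.35 torque [-0.325  0.722  1.241]
0.134 red from -21.0 to 19.5
0.136 red from -21.0 to 19.0
0.162 red from -20.0 to -3.5
0.164 red from -20.0 to -2.5
```

>>> {"api": "move_arm", "payload": {"commands": "0.05 0 0 0 0 0 3;0.05 0 0 0 0 0 0;0.05 0 0 0 0 0 0;0.05 0 0 0 0 0 0"}}

```text
t: 16.08
eef_pos: [0.5486, 0.2093, 0.0814]
tool_rot: [-0.0, 0.953, 0.304, -0.0]
contact_force: [-4.1, -1.2, 5.7]
gripper_width: 0.131
```

```bash
python3 k.py
```

```text
t 16.08 tcp [0.5486 0.2093 0.0814] R cols [[0.815, 0.579, -0.0], [0.579, -0.815, -0.0], [-0.0, -0.0, -1.0]] F [-4.1 -1.2  5.7] w 0.131
psi 35.41 torque [-0.372  0.792  1.636]
```

>>> {"api": "move_arm", "payload": {"commands": "0.05 0 0 0 0 0 3;0.05 0 0 0 0 0 0;0.05 0 0 0 0 0 0;0.05 0 0 0 0 0 0"}}

```text
t: 16.42
eef_pos: [0.5486, 0.2094, 0.0815]
tool_rot: [0.0, 0.96, 0.28, -0.0]
contact_force: [-3.2, -1.9, 6.6]
gripper_width: 0.135
```

```bash
python3 k.py;python3 gap.py
```

```text
t 16.42 tcp [0.5486 0.2094 0.0815] R cols [[0.844, 0.537, -0.0], [0.537, -0.844, -0.0], [-0.0, 0.0, -1.0]] F [-3.2 -1.9  6.6] w 0.135
psi 32.48 torque [-0.377  0.863  1.91 ]
0.134 red from -20.5 to 20.0
0.136 red from -21.0 to 19.0
0.162 red from -20.5 to -3.5
0.164 red from -20.5 to -2.5
```

Torque rose to 1.9 N·m with the block no longer moving, so the block is against the gauge. I'll release and go back to the lever ball.

>>> {"api": "move_arm", "payload": {"commands": "0.4 0 0 0 0 0 -2;0.4 0 0 0 0 0 0;0.4 0 0 0 0 0 0;0.4 0 0 -2 0 0 0;0.4 0 0 -3 0 0 0;0.4 0 0 -3 0 0 0;0.4 0 0 -1.5 0 0 -7;0.4 0 0 0 0 0 -7;0.4 0 0 0 0 0 -7;0.4 0 0 0 0 0 -7;0.4 0 0 0 0 0 -7;0.4 0 0 0 0 0 -7"}}

```text
t: 17.47
eef_pos: [0.549, 0.2088, 0.1759]
tool_rot: [-0.0, 0.786, 0.618, 0.0]
contact_force: [-1.0, 0.1, 1.4]
gripper_width: 0.398
```

>>> {"api": "move_arm", "payload": {"commands": "0.5 0 0 0 0 0 -7;0.5 0 0 0 0 0 -7;0.5 0 0 0 0 0 -7;0.5 0 0 0 0 0 -7;0.5 0 0 0 0 0 -7;0.5 0 0 0 0 0 -7;0.5 0 0 0 0 0 -7;0.5 0 0 0 0 0 -7;0.5 0 0 0 0 0 -7;0.5 0 0 0 0 0 -7;0.5 0 0 0 0 0 -7;0.5 0 0 0 0 0 -7"}}

```text
t: 18.47
eef_pos: [0.5491, 0.2087, 0.1758]
tool_rot: [0.0, 0.171, 0.985, 0.0]
contact_force: [0.6, 0.4, -0.0]
gripper_width: 0.499
```

```bash
python3 pl.py .484 .2187 .17 171.3; python3 gap.py
```

```text
t 18.47 tcp [0.5491 0.2087 0.1758] R cols [[-0.941, 0.337, 0.0], [0.337, 0.941, 0.0], [-0.0, 0.0, -1.0]] F [ 0.6  0.4 -0. ] w 0.499
psi 160.3 rz -11.0 shift cm [6.58 0.01 0.58] q [-0.47  0.39 -0.    1.83  0.    0.92  0.76]
0.134 red from -20.5 to 18.0
0.136 red from -21.0 to 17.5
0.162 red from -20.5 to -3.5
0.164 red from -20.5 to -2.5
```

>>> {"api": "move_arm", "payload": {"commands": "0.5 0 0 0 0 0 -5.5;0.5 0 0 0 0 0 -5.5;0.5 2.2 0 0 0 0 0;0.5 2.2 0 0 0 0 0;0.5 2.2 0 0 0 0 0;0.5 0 0 0 0 0 0;0.5 0 0 3 0 0 0;0.5 0 0 3 0 0 0;0.5 0 0 3 0 0 0;0.5 0 0 3 0 0 0;0.5 0 0 0.8 0 0 0;0.5 0 0 0 0 0 0"}}

```text
t: 19.52
eef_pos: [0.4825, 0.2182, 0.0458]
tool_rot: [-0.002, 0.079, 0.997, -0.001]
contact_force: [0.2, 0.1, 0.2]
gripper_width: 0.499
```

>>> {"api": "move_arm", "payload": {"commands": "0.1 0 0 0 0 0 0;0.1 0 0 0 0 0 0;0.1 0 0 0 0 0 0;0.1 0 0 0 0 0 0;0.1 0 0 0 0 0 0;0.1 0 0 0 0 0 0", "force": 30}}

```text
t: 20.02
eef_pos: [0.4849, 0.2195, 0.0494]
tool_rot: [0.001, 0.079, 0.997, 0.001]
contact_force: [-0.5, -2.3, 8.4]
gripper_width: 0.179
```

```bash
python3 pl.py .5337 .2735 .048 103.4
```

```text
t 20.02 tcp [0.4849 0.2195 0.0494] R cols [[-0.988, 0.157, 0.003], [0.157, 0.988, 0.001], [-0.002, 0.002, -1.0]] F [-0.5 -2.3  8.4] w 0.179
psi 170.96 rz 67.56 shift cm [4.13 6.   0.14] q [-0.5   0.5  -0.06  2.03  0.05  0.61  0.83]
```

>>> {"api": "move_arm", "payload": {"commands": "0.1 -0.04 0.79 0 0 0 6.8;0.1 -0.04 0.79 0 0 0 6.8;0.1 -0.04 0.79 0 0 0 6.8;0.1 -0.04 0.79 0 0 0 6.8;0.1 -0.04 0.79 0 0 0 6.8;0.1 -0.04 0.79 0 0 0 6.8;0.1 -0.04 0.79 0 0 0 6.8;0.1 -0.04 0.79 0 0 0 6.8;0.1 -0.04 0.79 0 0 0 6.8;0.1 -0.02 0.8 0 0 0 6.8;0.1 0 0.25 0 0 0 2;0.1 0 0 0 0 0 0", "force": 40}}

```text
t: 21.02
eef_pos: [0.5345, 0.274, 0.0492]
tool_rot: [-0.001, 0.637, 0.771, -0.002]
contact_force: [-10.3, -5.6, 18.2]
gripper_width: 0.172
```

>>> {"api": "move_arm", "payload": {"commands": "0.1 0 0.1 0 0 0 1;0.1 0 0 0 0 0 0;0.1 0 0 0 0 0 0;0.1 0 0 0 0 0 0"}}

```text
t: 21.35
eef_pos: [0.5346, 0.2739, 0.0492]
tool_rot: [-0.002, 0.643, 0.766, -0.003]
contact_force: [-12.1, -6.1, 19.7]
gripper_width: 0.174
```

```bash
python3 pl.py .5337 .2735 .048 103.4; python3 -c "
import numpy as np
from h import *
p=bot.get_obs()['eef_pos'];d=p[:2]-[.549,.209];print(np.degrees(np.arctan2(d[1],d[0]))+6.6,np.hypot(*d))"
```

```text
t 21.35 tcp [0.5346 0.2739 0.0492] R cols [[-0.174, 0.985, -0.006], [0.985, 0.174, -0.002], [-0.0, -0.006, -1.0]] F [-12.1  -6.1  19.7] w 0.174
psi 100.03 rz -3.37 shift cm [-0.02 -0.1   0.12] q [-0.78  0.6   0.27  1.88 -0.24  0.7  -0.19]
109.12543125805637 0.06651261405652592
```

The lever is against its end stop at 109° with 12 N applied, so it is tight. Back to the gauge.

>>> {"api": "move_arm", "payload": {"commands": "0.5 0 -0.3 0 0 0 0;0.5 0 0 0 0 0 0;0.5 0 0 0 0 0 0;0.5 0 0 -3 0 0 0;0.5 0 0 -4 0 0 0;0.5 0 0 -4 0 0 0;0.5 0 0 -1.8 0 0 0;0.4 0 0 0 0 0 5.5;0.4 0 0 0 0 0 5.5;0.4 0 0 0 0 0 5.5;0.4 0 0 0 0 0 0;0.4 0 0 0 0 0 0"}}

```text
t: 22.35
eef_pos: [0.5347, 0.275, 0.1758]
tool_rot: [0.0, 0.745, 0.667, 0.0]
contact_force: [-0.7, 0.4, -0.2]
gripper_width: 0.401
```

```bash
python3 pl.py .662 .2045 .17 83.4; python3 - <<'E'
from h import *
t=cam("top");s=cam("scene")
crop(t,170,120,250,220,4,"pics/x1.png");crop(s,350,150,430,250,4,"pics/x2.png")
cv2.imwrite("pics/c7.png",np.hstack([cv2.imread("pics/x1.png"),cv2.imread("pics/x2.png")]))
h=cv2.cvtColor(t["img"],cv2.COLOR_RGB2HSV); m=(h[...,0]>100)&(h[...,0]<125)&(h[...,1]>120)&(h[...,2]>80); m[:125]=0;m[175:]=0;m[:,:195]=0;m[:,230:]=0
ys,xs=np.nonzero(m); print(len(xs),ray(t,(xs.mean(),ys.mean()),.104))
E
```

```text
t 22.35 tcp [0.5347 0.275  0.1758] R cols [[0.11, 0.994, 0.001], [0.994, -0.11, 0.0], [0.0, 0.001, -1.0]] F [-0.7  0.4 -0.2] w 0.401
psi 83.69 rz 0.29 shift cm [-5.54 13.46  0.58] q [-0.88  0.43  0.4   1.81 -0.21  0.93 -0.5 ]
40 [[0.66019777 0.20289648 0.104     ]]
```

View pics/c7.png

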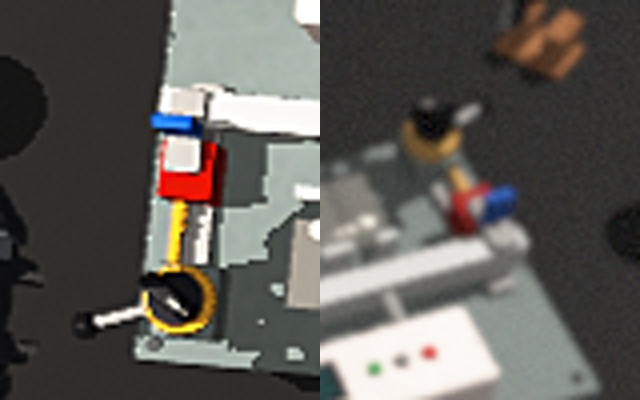

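The picture shows the lever tight, pointing left, and the gauge upright in the closed gap. I'll pick it up.

>>> {"api": "move_arm", "payload": {"commands": "0.4 -1.1 2.65 0.1 0 0 0.3;0.4 -1.1 2.65 0.1 0 0 0;0.4 -1.1 2.65 0.1 0 0 0;0.4 -1.1 2.65 0.1 0 0 0;0.4 -1.15 2.7 0.1 0 0 0;0.4 0 0 0 0 0 0;0.4 0 0 0 0 0 0;0.4 0 0 3 0 0 0;0.4 0 0 3 0 0 0;0.4 0 0 2.5 0 0 0;0.4 0 0 0.7 0 0 0;0.4 0 0 0 0 0 0"}}

```text
t: 23.45
eef_pos: [0.6575, 0.2047, 0.0764]
tool_rot: [-0.001, 0.747, 0.665, -0.002]
contact_force: [-0.1, 0.1, 0.5]
gripper_width: 0.401
```

```bash
python3 pl.py .660 .204 .0786 83.4
```

```text
t 23.45 tcp [0.6575 0.2047 0.0764] R cols [[0.116, 0.993, -0.005], [0.993, -0.116, -0.001], [-0.002, -0.005, -1.0]] F [-0.1  0.1  0.5] w 0.401
psi 83.33 rz -0.07 shift cm [-0.04  0.25 -0.22] q [-0.64  0.69  0.36  1.65 -0.3   0.86 -0.27]
```

>>> {"api": "move_arm", "payload": {"commands": "0.4 0 0.25 -0.2 0 0 0;0.4 0 0 0 0 0 0;0.05 0 0 0 0 0 0;0.05 0 0 0 0 0 0;0.05 0 0 0 0 0 0;0.05 0 0 0 0 0 0;0.05 0 0 0 0 0 0;0.05 0 0 0 0 0 0", "force": 50}}

```text
t: 24.12
eef_pos: [0.6627, 0.2041, 0.0824]
tool_rot: [-0.0, 0.748, 0.664, 0.001]
contact_force: [-4.1, 0.3, 6.5]
gripper_width: 0.1
```

```bash
python3 pl.py .452 .3975 .2 115.3
```

```text
t 24.12 tcp [0.6627 0.2041 0.0824] R cols [[0.118, 0.993, 0.001], [0.993, -0.118, 0.001], [0.001, 0.0, -1.0]] F [-4.1  0.3  6.5] w 0.1
psi 83.22 rz -32.08 shift cm [ 26.48 -10.78 -11.76] q [-0.64  0.69  0.37  1.64 -0.3   0.87 -0.27]
```

>>> {"api": "move_arm", "payload": {"commands": "0.05 0 0 -1 0 0 0;0.05 0 0 -1.5 0 0 0;0.05 0 0 -2 0 0 0;0.05 0 0 -3 0 0 0;0.05 0 0 -3 0 0 0;0.05 0 0 -1.3 0 0 0;0.05 0 0 0 0 0 -6.4;0.05 0 0 0 0 0 -6.4;0.05 0 0 0 0 0 -6.4;0.05 0 0 0 0 0 -6.4;0.05 0 0 0 0 0 -6.5;0.05 0 0 0 0 0 0"}}

```text
t: 25.12
eef_pos: [0.6624, 0.2033, 0.1994]
tool_rot: [-0.0, 0.534, 0.846, 0.0]
contact_force: [0.4, 0.3, -0.7]
gripper_width: 0.103
```

```bash
python3 pl.py .4528 .3985 .2 115.3
```

```text
t 25.12 tcp [0.6624 0.2033 0.1994] R cols [[-0.431, 0.903, -0.0], [0.903, 0.431, 0.0], [0.0, 0.0, -1.0]] F [ 0.4  0.3 -0.7] w 0.103
psi 115.51 rz 0.21 shift cm [ 26.6  -10.61  -0.06] q [-0.58  0.55  0.28  1.55 -0.17  1.07  0.19]
```

>>> {"api": "move_arm", "payload": {"commands": "0.05 2.66 -1.06 0 0 0 0.2;0.05 2.66 -1.06 0 0 0 0;0.05 2.66 -1.06 0 0 0 0;0.05 2.66 -1.06 0 0 0 0;0.05 2.66 -1.06 0 0 0 0;0.05 2.66 -1.06 0 0 0 0;0.05 2.66 -1.06 0 0 0 0;0.05 2.66 -1.06 0 0 0 0;0.05 2.66 -1.06 0 0 0 0;0.05 2.66 -1.07 0 0 0 0;0.05 0 0 0 0 0 0;0.05 0 0 0 0 0 0"}}

```text
t: 26.12
eef_pos: [0.4518, 0.4012, 0.199]
tool_rot: [-0.0, 0.536, 0.844, 0.0]
contact_force: [0.6, -0.1, -2.1]
gripper_width: 0.105
```

>>> {"api": "move_arm", "payload": {"commands": "0.05 0 0 2 0 0 0;0.05 0 0 2 0 0 0;0.05 0 0 2 0 0 0;0.05 0 0 1.5 0 0 0;0.05 0 0 0 0 0 0;0.05 0 0 0 0 0 0;0.05 0 0 0 0 0 0"}}

```text
t: 26.7
eef_pos: [0.4549, 0.3991, 0.1249]
tool_rot: [0.0, 0.537, 0.843, 0.001]
contact_force: [0.9, -0.5, -0.5]
gripper_width: 0.105
```

```bash
python3 pl.py .4528 .3985 .0684 115.3;python3 - <<'E'
from h import *
t=cam("top");s=cam("scene")
crop(t,115,205,185,265,5.7,"pics/x1.png");crop(s,370,100,440,160,5.7,"pics/x2.png")
cv2.imwrite("pics/c8.png",np.hstack([cv2.imread("pics/x1.png"),cv2.imread("pics/x2.png")]))
E
```

```text
t 26.7 tcp [0.4549 0.3991 0.1249] R cols [[-0.422, 0.906, 0.001], [0.906, 0.422, 0.001], [0.0, 0.002, -1.0]] F [ 0.9 -0.5 -0.5] w 0.105
psi 114.97 rz -0.33 shift cm [ 0.03 -0.21  5.65] q [-0.98  0.49  0.21  1.83 -0.13  0.83 -0.27]
```

View pics/c8.png

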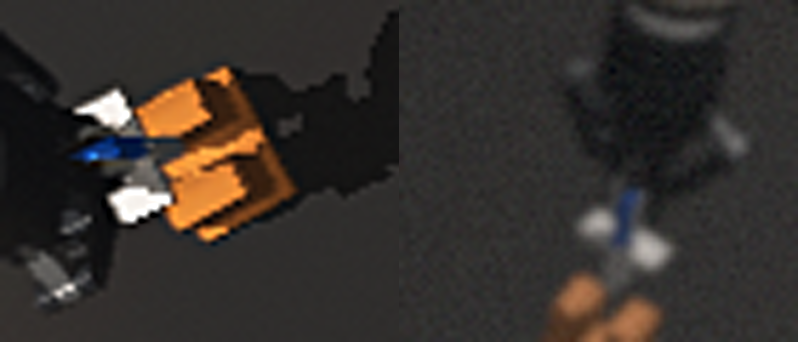

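The blade is aligned over the slot (scene crop 605,290). I'll lower it.

>>> {"api": "move_arm", "payload": {"commands": "0.05 0 -0.2 1 0 0 0;0.05 0 0 1 0 0 0;0.05 0 0 1 0 0 0;0.05 0 0 1 0 0 0;0.05 0 0 0.7 0 0 0;0.05 0 0 0 0 0 0;0.05 0 0 0 0 0 0;0.05 0 0 0 0 0 0"}}

```text
t: 27.47
eef_pos: [0.452, 0.3986, 0.0768]
tool_rot: [0.0, 0.537, 0.844, 0.0]
contact_force: [-1.1, -0.0, -1.0]
gripper_width: 0.105
```

```bash
python3 pl.py .4528 .3985 .0684 115.3
```

```text
t 27.47 tcp [0.452  0.3986 0.0768] R cols [[-0.424, 0.906, 0.0], [0.906, 0.424, 0.0], [-0.0, 0.0, -1.0]] F [-1.1 -0.  -1. ] w 0.105
psi 115.1 rz -0.2 shift cm [-0.05  0.07  0.84] q [-0.97  0.55  0.19  1.87 -0.15  0.74 -0.26]
```

>>> {"api": "move_arm", "payload": {"commands": "0.05 0 0 0.3 0 0 0;0.05 0 0 0.3 0 0 0;0.05 0 0 0.3 0 0 0;0.05 0 0 0 0 0 0;0.05 0 0 0 0 0 0;0.05 0 0 0 0 0 0"}}

```text
t: 27.97
eef_pos: [0.4519, 0.3988, 0.0684]
tool_rot: [-0.0, 0.537, 0.844, 0.0]
contact_force: [-1.6, -1.2, 6.0]
gripper_width: 0.103
```

```bash
python3 k.py
```

```text
t 27.97 tcp [0.4519 0.3988 0.0684] R cols [[-0.424, 0.906, 0.0], [0.906, 0.424, 0.001], [0.0, 0.0, -1.0]] F [-1.6 -1.2  6. ] w 0.103
psi 115.1 torque [-0.233  0.358  0.013]
```

Contact came at exactly the expected height. I'll release, rise and locate the syringes.

>>> {"api": "move_arm", "payload": {"commands": "0.35 0 0 0 0 0 0;0.35 0 0 0 0 0 0;0.35 0 0 0 0 0 0;0.35 0 0 -1 0 0 0;0.35 0 0 -2 0 0 0;0.35 0 0 -3 0 0 0;0.35 0 0 -4 0 0 0;0.35 0 0 -4 0 0 0;0.35 0 0 0 0 0 0;0.35 0 0 0 0 0 0"}}

```text
t: 28.8
eef_pos: [0.4532, 0.3998, 0.2113]
tool_rot: [0.0, 0.537, 0.844, 0.003]
contact_force: [-0.7, 0.2, -0.1]
gripper_width: 0.356
```

```bash
cat > syr.py <<'E'
from h import *
import sys
def find(z=.012,box=(340,150,460,275)):
    t=cam("top"); h=cv2.cvtColor(t["img"],cv2.COLOR_RGB2HSV); H,S,V=[h[...,i].astype(int) for i in range(3)]
    reg=np.zeros(H.shape,bool); reg[box[1]:box[3],box[0]:box[2]]=1
    red=((H<8)|(H>172))&(S>150)&(V>100)&reg; amb=(H>=9)&(H<26)&(S>90)&(V>70)&reg
    n,l,s,c=cv2.connectedComponentsWithStats(cv2.morphologyEx(amb.astype(np.uint8),cv2.MORPH_CLOSE,np.ones((3,3))))
    A=[c[i] for i in range(1,n) if s[i,4]>=20]
    n,l,s,c=cv2.connectedComponentsWithStats(red.astype(np.uint8)); R=[c[i] for i in range(1,n) if s[i,4]>=6]
    for r in R:
        if not A: break
        a=min(A,key=lambda a:np.hypot(*(a-r))); 
        pr=ray(t,r,z)[0,:2]; pa=ray(t,a,z)[0,:2]; d=pr-pa; L=np.hypot(*d)
        if L>.12: continue
        d/=L; print("cap",r.round(1),"centre",(pr-d*.053).round(4),"yaw",np.degrees(np.arctan2(d[1],d[0])).round(1),"L",L.round(3))
find(*( [float(sys.argv[1])] if len(sys.argv)>1 else []))
E
python3 syr.py; python3 gap.py; python3 k.py; python3 meas.py | egrep 'gaugetab|shoulder'
```

```text
cap [389. 179.] centre [ 0.5769 -0.3191] yaw 84.2 L 0.063
cap [421.1 202.6] centre [ 0.5139 -0.3003] yaw -89.7 L 0.061
cap [420.9 227.4] centre [ 0.4508 -0.2972] yaw -96.0 L 0.063
cap [379.6 246.6] centre [ 0.3914 -0.2866] yaw 85.5 L 0.063
0.134 red from -20.5 to 18.0
0.136 red from -21.0 to 18.0
0.162 red from -20.5 to 18.0
0.164 red from -20.5 to 18.0
t 28.9 tcp [0.4514 0.3983 0.2076] R cols [[-0.424, 0.905, -0.0], [0.905, 0.424, -0.0], [0.0, -0.001, -1.0]] F [-0.9 -0.5 -0.3] w 0.35
psi 115.11 torque [-0.032  0.017  0.006]
gaugetab 40 [139.6 233.1] ctr [0.4505 0.3972] box [[0.45, 0.411], [0.461, 0.388], [0.452, 0.384], [0.441, 0.407]]
shoulder 56 [142.7 226.7] ctr [0.4671 0.4031] box [[0.47, 0.417], [0.479, 0.398], [0.461, 0.389], [0.452, 0.408]]
shoulder 58 [147.7 238.9] ctr [0.4342 0.3898] box [[0.44, 0.405], [0.449, 0.385], [0.431, 0.376], [0.421, 0.396]]
```

The gauge is back in the stand. The regrip pose and the knob angle (about 52° turned) both fit a 10 mm gap. All four syringes were found in the tray. I'll take the far one (0.577, −0.319) first.

```bash
python3 pl.py .577 -.319 .2 84.2
```

```text
t 28.95 tcp [0.451  0.398  0.2067] R cols [[-0.424, 0.905, -0.001], [0.905, 0.424, -0.001], [-0.001, -0.002, -1.0]] F [-0.3 -0.6 -0.6] w 0.35
psi 115.11 rz 30.91 shift cm [-70.06  19.78   0.67] q [-1.01  0.39  0.23  1.77 -0.1   1.   -0.29]
```

>>> {"api": "move_arm", "payload": {"commands": "0.45 0 0 0 0 0 6.2;0.45 0 0 0 0 0 6.2;0.45 0 0 0 0 0 6.2;0.45 0 0 0 0 0 6.2;0.45 0 0 0 0 0 6.1;0.45 -3.5 1 0 0 0 0;0.45 -3.5 1 0 0 0 0;0.45 -3.5 1 0 0 0 0;0.45 -3.5 1 0 0 0 0;0.45 -3.5 1 0 0 0 0;0.45 -3.5 1 0 0 0 0;0.45 -3.5 1 0 0 0 0"}}

```text
t: 29.95
eef_pos: [0.4957, 0.1457, 0.2063]
tool_rot: [-0.0, 0.742, 0.671, -0.001]
contact_force: [0.4, -0.2, -0.5]
gripper_width: 0.447
```

>>> {"api": "move_arm", "payload": {"commands": "0.45 -3.5 1 0 0 0 0;0.45 -3.5 1 0 0 0 0;0.45 -3.5 1 0 0 0 0;0.45 -3.5 1 0 0 0 0;0.45 -3.5 1 0 0 0 0;0.45 -3.5 1 0 0 0 0;0.45 -3.5 1 0 0 0 0;0.45 -3.5 1 0 0 0 0;0.45 -3.5 1 0 0 0 0;0.45 -3.5 1 0 0 0 0;0.45 0 0 0 0 0 0;0.45 0 0 0 0 0 0"}}

```text
t: 30.95
eef_pos: [0.5594, -0.2133, 0.2062]
tool_rot: [-0.001, 0.744, 0.669, -0.002]
contact_force: [-0.1, 0.4, -0.9]
gripper_width: 0.446
```

```bash
python3 pl.py .577 -.319 .1 84.2; python3 syr.py
```

```text
t 30.95 tcp [ 0.5594 -0.2133  0.2062] R cols [[0.106, 0.994, -0.003], [0.994, -0.106, -0.001], [-0.001, -0.003, -1.0]] F [-0.1  0.4 -0.9] w 0.446
psi 83.91 rz -0.29 shift cm [-10.34   2.82  10.62] q [-0.17  0.42  0.57  1.8  -0.26  1.    0.39]
cap [420.9 227.4] centre [ 0.4035 -0.3174] yaw -37.9 L 0.071
```

>>> {"api": "move_arm", "payload": {"commands": "0.45 -2.6 0.7 0 0 0 0;0.45 -2.6 0.7 0 0 0 0;0.45 -2.6 0.7 0 0 0 0;0.45 -2.5 0.7 0 0 0 0;0.45 0 0 2.5 0 0 0;0.45 0 0 4 0 0 0;0.45 0 0 4 0 0 0;0.45 0 0 0 0 0 0;0.45 0 0 0 0 0 0;0.45 0 0 0 0 0 0"}}

```text
t: 31.83
eef_pos: [0.5793, -0.3154, 0.1042]
tool_rot: [0.001, 0.742, 0.671, 0.0]
contact_force: [0.9, -0.2, 0.7]
gripper_width: 0.449
```

```bash
python3 pl.py .577 -.319 .0055 84.2; python3 - <<'E'
from h import *
t=cam("top");s=cam("scene")
crop(t,350,150,450,270,3.3,"pics/x1.png");crop(s,195,180,295,300,3.3,"pics/x2.png")
cv2.imwrite("pics/c9.png",np.hstack([cv2.imread("pics/x1.png"),cv2.imread("pics/x2.png")]))
E
```

```text
t 31.83 tcp [ 0.5793 -0.3154  0.1042] R cols [[0.1, 0.995, 0.001], [0.995, -0.1, -0.0], [-0.0, 0.001, -1.0]] F [ 0.9 -0.2  0.7] w 0.449
psi 84.28 rz 0.08 shift cm [-0.39 -0.2   9.87] q [ 0.05  0.63  0.5   1.73 -0.38  0.88  0.62]
```

View pics/c9.png

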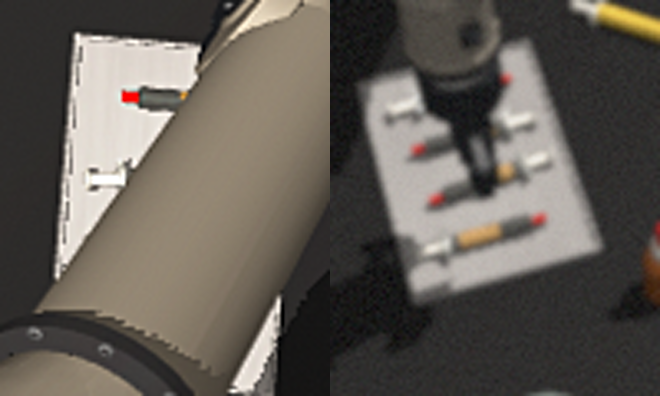

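The gripper is above the far syringe (scene crop 480,235). I'll descend and grip.

>>> {"api": "move_arm", "payload": {"commands": "0.45 -0.4 -0.2 2.5 0 0 0;0.45 0 0 3 0 0 0;0.45 0 0 3 0 0 0;0.45 0 0 1.3 0 0 0;0.45 0 0 0 0 0 0;0.45 0 0 0 0 0 0;0.1 0 0 0 0 0 0;0.1 0 0 0 0 0 0;0.1 0 0 0 0 0 0;0.1 0 0 0 0 0 0;0.1 0 0 0 0 0 0;0.1 0 0 0 0 0 0", "force": 30}}

```text
t: 32.93
eef_pos: [0.5774, -0.3206, 0.0072]
tool_rot: [0.002, 0.742, 0.67, 0.001]
contact_force: [-1.5, 0.5, 7.2]
gripper_width: 0.216
```

```bash
python3 pl.py .577 -.319 .0055 84.2
```

```text
t 32.93 tcp [ 0.5774 -0.3206  0.0072] R cols [[0.101, 0.995, 0.004], [0.995, -0.101, -0.002], [-0.001, 0.004, -1.0]] F [-1.5  0.5  7.2] w 0.216
psi 84.2 rz -0.0 shift cm [ 0.16 -0.06  0.17] q [ 0.11  0.76  0.43  1.76 -0.45  0.72  0.68]
```

>>> {"api": "move_arm", "payload": {"commands": "0.1 0 0 -1 0 0 0;0.1 0 0 -2 0 0 0;0.1 0 0 -4 0 0 0;0.1 0 0 -4 0 0 0;0.1 0 0 -4 0 0 0;0.1 0 0 0 0 0 -6;0.1 0 0 0 0 0 -6;0.1 0 0 0 0 0 -6;0.1 0 0 0 0 0 -6;0.1 0 0 0 0 0 -6;0.1 0 0 0 0 0 -6;0.1 0 0 0 0 0 -6"}}

```text
t: 33.93
eef_pos: [0.5759, -0.3198, 0.156]
tool_rot: [0.001, 0.45, 0.893, -0.0]
contact_force: [-0.4, 0.0, -0.1]
gripper_width: 0.214
```

>>> {"api": "move_arm", "payload": {"commands": "0.1 0 0 0 0 0 -6;0.1 0 0 0 0 0 -6;0.1 0 0 0 0 0 -6;0.1 0 0 0 0 0 -6;0.1 0 0 0 0 0 -6;0.1 0 0 0 0 0 -6;0.1 0 0 0 0 0 -6;0.1 0 0 0 0 0 -5.2;0.1 0 0 0 0 0 0;0.1 0 0 0 0 0 0"}}

```text
t: 34.77
eef_pos: [0.5758, -0.32, 0.1556]
tool_rot: [0.0, 0.059, 0.998, -0.0]
contact_force: [0.5, 0.7, -1.1]
gripper_width: 0.216
```

```bash
python3 pl.py .5442 -.0445 .15 173.4
```

```text
t 34.77 tcp [ 0.5758 -0.32    0.1556] R cols [[-0.993, 0.118, 0.001], [0.118, 0.993, -0.001], [-0.001, -0.0, -1.0]] F [ 0.5  0.7 -1.1] w 0.216
psi 173.22 rz -0.18 shift cm [ 6.31 27.01  0.56] q [ 0.3   0.53  0.15  1.67 -0.09  0.95  1.94]
```

>>> {"api": "move_arm", "payload": {"commands": "0.1 0.65 2.7 0 0 0 0;0.1 0.65 2.7 0 0 0 0;0.1 0.65 2.7 0 0 0 0;0.1 0.65 2.7 0 0 0 0;0.1 0.65 2.7 0 0 0 0;0.1 0.65 2.7 0 0 0 0;0.1 0.65 2.7 0 0 0 0;0.1 0.65 2.7 0 0 0 0;0.1 0.65 2.7 0 0 0 0;0.1 0.46 2.7 0 0 0 0;0.1 0 0 0 0 0 0;0.1 0 0 0 0 0 0"}}

```text
t: 35.77
eef_pos: [0.5443, -0.0422, 0.1552]
tool_rot: [0.0, 0.057, 0.998, 0.0]
contact_force: [0.3, -0.5, 0.4]
gripper_width: 0.21
```

```bash
cat > held.py <<'E'
from h import *
import sys
# offset along the axis of a held syringe: cap seen in the cameras vs expected (nozzle towards 173.4 deg)
o,r=st(); p=o["eef_pos"]; d=np.array([np.cos(np.radians(173.4)),np.sin(np.radians(173.4)),0])
e=p+[0,0,.005]+d*.053
for n in("top","scene"):
    c=cam(n); u=proj(c,e)[0]; h=cv2.cvtColor(c["img"],cv2.COLOR_RGB2HSV); m=((h[...,0]<8)|(h[...,0]>172))&(h[...,1]>120)&(h[...,2]>60)
    ys,xs=np.nonzero(m); k=np.hypot(xs-u[0],ys-u[1])<14; print(n,"expect",u.round(1),k.sum(),"seen",(xs[k].mean().round(1),ys[k].mean().round(1)) if k.any() else None)
    if k.any(): w=ray(c,(xs[k].mean(),ys[k].mean()),e[2])[0]-e; print("  ahead mm",(w@d*1e3).round(1),"side mm",(w@[-d[1],d[0],0]*1e3).round(1))
E
python3 held.py; python3 pl.py .5442 -.0445 .042 173.4
```

```text
t 35.77 tcp [ 0.5443 -0.0422  0.1552] R cols [[-0.994, 0.114, 0.001], [0.114, 0.994, 0.0], [-0.001, 0.0, -1.0]] F [ 0.3 -0.5  0.4] w 0.21
top expect [305.1 212.1] 0 seen None
scene expect [307.7 175. ] 0 seen None
t 35.87 tcp [ 0.5443 -0.045   0.1551] R cols [[-0.993, 0.117, 0.0], [0.117, 0.993, -0.001], [-0.001, -0.001, -1.0]] F [ 0.1 -0.2 -0.7] w 0.216
psi 173.28 rz -0.12 shift cm [ 0.02  0.05 11.31] q [-0.11  0.35  0.09  1.94 -0.04  0.84  1.46]
```

>>> {"api": "move_arm", "payload": {"commands": "0.1 -0.15 0.05 3 0 0 -0.1;0.1 0 0 3 0 0 0;0.1 0 0 3 0 0 0;0.1 0 0 1 0 0 0;0.1 0 0 0.7 0 0 0;0.1 0 0 0 0 0 0;0.1 0 0 0 0 0 0;0.1 0 0 0 0 0 0"}}

```text
t: 36.53
eef_pos: [0.547, -0.0442, 0.0492]
tool_rot: [0.001, 0.057, 0.998, 0.0]
contact_force: [-0.0, 0.7, -0.3]
gripper_width: 0.217
```

```bash
python3 pl.py .5457 -.0447 .043 173.4
```

```text
t 36.53 tcp [ 0.547  -0.0442  0.0492] R cols [[-0.993, 0.114, 0.003], [0.114, 0.993, -0.0], [-0.003, 0.0, -1.0]] F [-0.   0.7 -0.3] w 0.217
psi 173.46 rz 0.06 shift cm [ 0.13 -0.07  0.62] q [-0.09  0.52  0.07  2.   -0.06  0.62  1.48]
```

>>> {"api": "move_arm", "payload": {"commands": "0.1 0 0 0.2 0 0 0;0.1 0 0 0.2 0 0 0;0.1 0 0 0.2 0 0 0;0.1 0 0 0 0 0 0;0.1 0 0 0 0 0 0"}}

```text
t: 36.95
eef_pos: [0.5457, -0.0438, 0.0417]
tool_rot: [-0.0, 0.057, 0.998, 0.0]
contact_force: [-0.6, 0.2, -0.6]
gripper_width: 0.218
```

```bash
python3 pl.py .5457 -.0447 .043 173.4
```

```text
t 36.95 tcp [ 0.5457 -0.0438  0.0417] R cols [[-0.994, 0.113, -0.0], [0.113, 0.994, 0.0], [0.0, 0.0, -1.0]] F [-0.6  0.2 -0.6] w 0.218
psi 173.51 rz 0.11 shift cm [-0.01 -0.09 -0.13] q [-0.09  0.53  0.07  2.01 -0.06  0.61  1.48]
```

>>> {"api": "move_arm", "payload": {"commands": "0.4 0 -0.05 0 0 0 0;0.4 0 0 0 0 0 0;0.4 0 0 0 0 0 0;0.4 0 0 -2 0 0 0;0.4 0 0 -4 0 0 0;0.4 0 0 -4 0 0 0;0.4 0 0 -4 0 0 0;0.4 0 0 0 0 0 0;0.4 0 0 0 0 0 0"}}

```text
t: 37.7
eef_pos: [0.5475, -0.0444, 0.1845]
tool_rot: [0.003, 0.057, 0.998, 0.0]
contact_force: [0.7, -0.3, -0.1]
gripper_width: 0.399
```

>>> {"api": "move_arm", "payload": {"commands": "0.45 0 -3 0 0 0 6;0.45 0.3 -3 0 0 0 6;0.45 0.6 -3 0 0 0 6;0.45 0.9 -3 0 0 0 6;0.45 1 -2.5 0 0 0 6;0.45 0 0 0 0 0 6;0.45 0 0 0 0 0 6;0.45 0 0 0 0 0 6;0.45 0 0 0 0 0 6;0.45 0 0 0 0 0 6;0.45 0 0 0 0 0 6;0.45 0 0 0 0 0 6"}}

```text
t: 38.7
eef_pos: [0.4747, -0.1691, 0.1803]
tool_rot: [-0.001, 0.635, 0.773, -0.001]
contact_force: [-0.3, -0.4, 0.4]
gripper_width: 0.451
```

```bash
python3 syr.py; cat > laid.py <<'E'
from h import *
t=cam("top"); s=cam("scene")
for i,g in enumerate([(.5442,-.0445),(.5502,.0072),(.5562,.0588),(.5621,.1105)]):
    d=np.array([np.cos(np.radians(173.4)),np.sin(np.radians(173.4))]); g=np.array(g); e=np.r_[g+d*.053,.046]; n=np.array([-d[1],d[0]])
    for nm,c in(("top",t),("scene",s)):
        u=proj(c,e)[0]; h=cv2.cvtColor(c["img"],cv2.COLOR_RGB2HSV); m=((h[...,0]<8)|(h[...,0]>172))&(h[...,1]>130)&(h[...,2]>70)
        ys,xs=np.nonzero(m); k=np.hypot(xs-u[0],ys-u[1])<9
        if k.sum()>3: w=ray(c,(xs[k].mean(),ys[k].mean()),.046)[0,:2]-e[:2]; print("groove",i,nm,k.sum(),"front mm",(w@d*1e3).round(1),"side",(w@n*1e3).round(1))
E
python3 laid.py; python3 k.py
```

```text
cap [420.9 227.4] centre [ 0.4034 -0.3175] yaw -37.7 L 0.071
groove 0 top 17 front mm 2.2 side 0.5
groove 0 scene 12 front mm 11.0 side -0.0
t 38.85 tcp [ 0.475  -0.1691  0.1806] R cols [[-0.202, 0.979, -0.002], [0.979, 0.202, 0.0], [0.001, -0.002, -1.0]] F [-0.9  0.6 -0.2] w 0.449
psi 101.67 torque [ 0.001 -0.02  -0.03 ]
```

Groove 0 is good: the cap is 2 mm forward and 0.5 mm sideways by the top view. Next is the one at (0.514, −0.300), with its nozzle to the right.

```bash
cat > caps.py <<'E'
from h import *
for n in("top","scene"):
    c=cam(n); h=cv2.cvtColor(c["img"],cv2.COLOR_RGB2HSV); m=(((h[...,0]<8)|(h[...,0]>172))&(h[...,1]>130)&(h[...,2]>70)).astype(np.uint8)
    N,l,s,ce=cv2.connectedComponentsWithStats(m)
    for i in range(1,N):
        if s[i,4]<5: continue
        w=ray(c,ce[i],.012)[0]
        if .25<w[0]<.72 and -.47<w[1]<-.12: print(n,"cap",w[:2].round(3),s[i,4])
E
python3 caps.py; python3 pl.py .5139 -.3003 .1 90.3
```

```text
top cap [ 0.514 -0.353] 19
top cap [ 0.445 -0.35 ] 19
scene cap [ 0.449 -0.345] 5
scene cap [ 0.517 -0.348] 5
scene cap [ 0.653 -0.158] 30
t 38.95 tcp [ 0.4753 -0.1692  0.181 ] R cols [[-0.203, 0.979, -0.001], [0.979, 0.203, 0.0], [0.0, -0.001, -1.0]] F [0.1 0.4 0.4] w 0.454
psi 101.69 rz 11.39 shift cm [-13.13   3.79   8.1 ] q [-0.11  0.27  0.39  2.03 -0.13  0.87  0.55]
```

>>> {"api": "move_arm", "payload": {"commands": "0.45 0 0 0 0 0 5.7;0.45 0 0 0 0 0 5.7;0.45 -3 0.9 0 0 0 0;0.45 -3 0.9 1 0 0 0;0.45 -3 0.9 2 0 0 0;0.45 -3 0.9 2.5 0 0 0;0.45 -1.13 0.19 2.6 0 0 0;0.45 0 0 0 0 0 0;0.45 0 0 0 0 0 0;0.45 0 0 0 0 0 0"}}

```text
t: 39.78
eef_pos: [0.5141, -0.2999, 0.1011]
tool_rot: [-0.0, 0.706, 0.708, 0.0]
contact_force: [-0.2, 0.0, 0.3]
gripper_width: 0.451
```

```bash
python3 caps.py; python3 pl.py .5139 -.3003 .0055 90.3
```

```text
top cap [ 0.396 -0.234] 23
scene cap [ 0.517 -0.349] 8
scene cap [ 0.653 -0.158] 29
t 39.88 tcp [ 0.5149 -0.2997  0.1021] R cols [[-0.004, 1.0, 0.002], [1.0, 0.004, 0.0], [0.0, 0.002, -1.0]] F [-0.3  0.1  0.6] w 0.451
psi 90.22 rz -0.08 shift cm [-0.06 -0.1   9.66] q [ 0.12  0.53  0.4   1.88 -0.28  0.79  0.68]
```

Every cap in view is where it was. I'll descend, grip and lift.

>>> {"api": "move_arm", "payload": {"commands": "0.45 0 0 2.5 0 0 0;0.45 0 0 3 0 0 0;0.45 0 0 3 0 0 0;0.45 0 0 1.1 0 0 0;0.45 0 0 0 0 0 0;0.45 0 0 0 0 0 0;0.1 0 0 0 0 0 0;0.1 0 0 0 0 0 0;0.1 0 0 0 0 0 0;0.1 0 0 0 0 0 0;0.1 0 0 0 0 0 0;0.1 0 0 0 0 0 0"}}

```text
t: 40.88
eef_pos: [0.5154, -0.3013, 0.0068]
tool_rot: [0.002, 0.706, 0.708, 0.001]
contact_force: [-1.3, 1.4, 8.6]
gripper_width: 0.218
```

>>> {"api": "move_arm", "payload": {"commands": "0.1 0 0 -1 0 0 0;0.1 0 0 -2 0 0 0;0.1 0 0 -4 0 0 0;0.1 0 0 -4 0 0 0;0.1 0 0 -4 0 0 0;0.1 0 0 0 0 0 6;0.1 0 0 0 0 0 6;0.1 0 0 0 0 0 6;0.1 0 0 0 0 0 6;0.1 0 0 0 0 0 6;0.1 0 0 0 0 0 6;0.1 0 0 0 0 0 6"}}

```text
t: 41.88
eef_pos: [0.514, -0.3006, 0.1559]
tool_rot: [0.0, 0.914, 0.405, 0.001]
contact_force: [-0.7, -0.8, -0.3]
gripper_width: 0.217
```

>>> {"api": "move_arm", "payload": {"commands": "0.1 0 0 0 0 0 6;0.1 0 0 0 0 0 6;0.1 0 0 0 0 0 6;0.1 0 0 0 0 0 6;0.1 0 0 0 0 0 6;0.1 0 0 0 0 0 6;0.1 0 0 0 0 0 6;0.1 0 0 0 0 0 6;0.1 0 0 0 0 0 6;0.1 0 0 0 0 0 0;0.1 0 0 0 0 0 0"}}

```text
t: 42.8
eef_pos: [0.514, -0.3004, 0.1553]
tool_rot: [0.0, 0.999, -0.05, 0.0]
contact_force: [-0.1, -0.1, -0.5]
gripper_width: 0.22
```

```bash
python3 pl.py .5502 .0072 .15 -6.6
```

```text
t 42.8 tcp [ 0.514  -0.3004  0.1553] R cols [[0.995, -0.099, 0.001], [-0.099, -0.995, -0.0], [0.001, -0.0, -1.0]] F [-0.1 -0.1 -0.5] w 0.22
psi -5.71 rz 0.89 shift cm [  0.06 -30.97   0.53] q [-0.2   0.57  0.87  1.86 -0.53  0.95 -0.76]
```

>>> {"api": "move_arm", "payload": {"commands": "0.1 0 -3.1 0 0 0 0.9;0.1 0 -3.1 0 0 0 0;0.1 0 -3.1 0 0 0 0;0.1 0 -3.1 0 0 0 0;0.1 0 -3.1 0 0 0 0;0.1 0 -3.1 0 0 0 0;0.1 0 -3.1 0 0 0 0;0.1 0 -3.1 0 0 0 0;0.1 0 -3.1 0 0 0 0;0.1 0 -3.1 0 0 0 0;0.1 0 0 0 0 0 0;0.1 0 0 0 0 0 0"}}

```text
t: 43.8
eef_pos: [0.5504, 0.0097, 0.1549]
tool_rot: [-0.0, 0.998, -0.056, 0.0]
contact_force: [-0.5, -0.5, -0.3]
gripper_width: 0.215
```

```bash
python3 pl.py .5502 .0072 .047 -6.6
```

```text
t 43.8 tcp [0.5504 0.0097 0.1549] R cols [[0.994, -0.111, 0.0], [-0.111, -0.994, 0.001], [0.0, -0.001, -1.0]] F [-0.5 -0.5 -0.3] w 0.215
psi -6.37 rz 0.23 shift cm [1.000e-02 2.500e-01 1.079e+01] q [-0.82  0.51  0.93  1.97 -0.52  0.91 -1.31]
```

>>> {"api": "move_arm", "payload": {"commands": "0.1 0 0 3 0 0 0.2;0.1 0 0 3 0 0 0;0.1 0 0 3 0 0 0;0.1 0 0 1.2 0 0 0;0.1 0 0 0.3 0 0 0;0.1 0 0 0 0 0 0;0.1 0 0 0 0 0 0;0.1 0 0 0 0 0 0"}}

```text
t: 44.47
eef_pos: [0.5513, 0.0069, 0.0513]
tool_rot: [-0.0, 0.998, -0.061, 0.001]
contact_force: [-0.4, 0.1, -0.3]
gripper_width: 0.217
```

```bash
python3 pl.py .5502 .0072 .042 -6.6
```

```text
t 44.47 tcp [0.5513 0.0069 0.0513] R cols [[0.993, -0.122, 0.003], [-0.122, -0.993, 0.0], [0.003, -0.001, -1.0]] F [-0.4  0.1 -0.3] w 0.217
psi -7.01 rz -0.41 shift cm [-0.12 -0.02  0.93] q [-0.69  0.65  0.77  2.03 -0.69  0.73 -1.19]
```

Lower, release and rise.

>>> {"api": "move_arm", "payload": {"commands": "0.1 0 0 0.3 0 0 -0.4;0.1 0 0 0.3 0 0 0;0.1 0 0 0.15 0 0 0;0.1 0 0 0 0 0 0;0.1 0 0 0 0 0 0;0.1 0 0 0 0 0 0"}}

```text
t: 44.97
eef_pos: [0.5501, 0.0073, 0.0422]
tool_rot: [0.0, 0.998, -0.057, -0.0]
contact_force: [0.5, 0.4, 0.3]
gripper_width: 0.218
```

```bash
python3 pl.py .5502 .0072 .042 -6.6
```

```text
t 44.97 tcp [0.5501 0.0073 0.0422] R cols [[0.993, -0.115, -0.0], [-0.115, -0.993, -0.0], [-0.0, 0.0, -1.0]] F [0.5 0.4 0.3] w 0.218
psi -6.59 rz 0.01 shift cm [0.01 0.01 0.02] q [-0.68  0.67  0.75  2.03 -0.7   0.71 -1.17]
```

>>> {"api": "move_arm", "payload": {"commands": "0.4 0 0 0 0 0 0;0.4 0 0 0 0 0 0;0.4 0 0 0 0 0 0;0.4 0 0 -2 0 0 0;0.4 0 0 -4 0 0 0;0.4 0 0 -4 0 0 0;0.4 0 0 -4 0 0 0;0.4 -1 3 0 0 0 0;0.4 -1 3 0 0 0 0;0.4 -1 3 0 0 0 0;0.4 -1 3 0 0 0 0;0.4 -1 3 0 0 0 0"}}

```text
t: 45.97
eef_pos: [0.4824, -0.137, 0.1824]
tool_rot: [-0.0, 0.998, -0.057, 0.0]
contact_force: [1.9, -1.4, -0.2]
gripper_width: 0.399
```

>>> {"api": "move_arm", "payload": {"commands": "0.45 0 0 0 0 0 -7;0.45 0 0 0 0 0 -7;0.45 0 0 0 0 0 -7;0.45 0 0 0 0 0 -7;0.45 0 0 0 0 0 -7;0.45 0 0 0 0 0 -7;0.45 0 0 0 0 0 -7;0.45 0 0 0 0 0 -7;0.45 0 0 0 0 0 -7;0.45 0 0 0 0 0 -7;0.45 0 0 0 0 0 -7;0.45 0 0 0 0 0 -7"}}

```text
t: 46.97
eef_pos: [0.4831, -0.1361, 0.1823]
tool_rot: [0.0, 0.779, 0.627, 0.0]
contact_force: [0.2, 0.2, -0.4]
gripper_width: 0.451
```

```bash
python3 caps.py; python3 laid.py; python3 pl.py .4508 -.2972 .1 84
```

```text
top cap [ 0.445 -0.35 ] 19
top cap [ 0.395 -0.236] 17
scene cap [ 0.652 -0.157] 30
groove 0 top 17 front mm 2.2 side 0.5
groove 0 scene 14 front mm 9.9 side -0.6
groove 1 top 17 front mm -1.3 side 0.7
groove 1 scene 11 front mm 0.4 side -1.7
t 47.17 tcp [ 0.4831 -0.1361  0.1822] R cols [[0.222, 0.975, 0.0], [0.975, -0.222, 0.0], [0.0, -0.0, -1.0]] F [ 0.5 -0.3 -0.1] w 0.448
psi 77.16 rz -6.84 shift cm [-16.36  -1.53   8.22] q [-0.38  0.29  0.64  2.05 -0.22  0.88  0.16]
```

Both are laid well and the remaining caps haven't moved. Next is the third syringe.

>>> {"api": "move_arm", "payload": {"commands": "0.45 0 0 0 0 0 -6.8;0.45 -3.3 -0.3 0 0 0 0;0.45 -3.3 -0.3 1 0 0 0;0.45 -3.3 -0.3 2 0 0 0;0.45 -3.3 -0.3 2.5 0 0 0;0.45 -3.16 -0.33 2.7 0 0 0;0.45 0 0 0 0 0 0;0.45 0 0 0 0 0 0;0.45 0 0 0 0 0 0;0.45 0 0 0 0 0 0"}}

```text
t: 48.0
eef_pos: [0.4526, -0.2961, 0.1008]
tool_rot: [0.0, 0.742, 0.671, 0.0]
contact_force: [-0.5, 0.0, 0.1]
gripper_width: 0.448
```

```bash
python3 caps.py; python3 pl.py .4508 -.2972 .0055 84
```

```text
top cap [ 0.396 -0.234] 23
scene cap [ 0.45  -0.348] 6
scene cap [ 0.653 -0.158] 30
t 48.1 tcp [ 0.4528 -0.2959  0.101 ] R cols [[0.099, 0.995, 0.002], [0.995, -0.099, 0.0], [0.0, 0.002, -1.0]] F [-0.7 -0.5  0. ] w 0.448
psi 84.32 rz 0.32 shift cm [-0.15 -0.18  9.55] q [ 0.02  0.48  0.56  2.02 -0.37  0.74  0.72]
```

>>> {"api": "move_arm", "payload": {"commands": "0.45 -0.1 -0.15 2.5 0 0 0;0.45 0 0 3 0 0 0;0.45 0 0 3 0 0 0;0.45 0 0 1.1 0 0 0;0.45 0 0 0 0 0 0;0.45 0 0 0 0 0 0;0.1 0 0 0 0 0 0;0.1 0 0 0 0 0 0;0.1 0 0 0 0 0 0;0.1 0 0 0 0 0 0;0.1 0 0 0 0 0 0;0.1 0 0 0 0 0 0"}}

```text
t: 49.1
eef_pos: [0.451, -0.2985, 0.0059]
tool_rot: [0.001, 0.742, 0.67, 0.001]
contact_force: [-1.1, 0.6, 8.2]
gripper_width: 0.216
```

>>> {"api": "move_arm", "payload": {"commands": "0.1 0 0 -1 0 0 0;0.1 0 0 -2 0 0 0;0.1 0 0 -4 0 0 0;0.1 0 0 -4 0 0 0;0.1 0 0 -4 0 0 0;0.1 0 0 0 0 0 6;0.1 0 0 0 0 0 6;0.1 0 0 0 0 0 6;0.1 0 0 0 0 0 6;0.1 0 0 0 0 0 6;0.1 0 0 0 0 0 6;0.1 0 0 0 0 0 6"}}

```text
t: 50.1
eef_pos: [0.4497, -0.2979, 0.1552]
tool_rot: [0.0, 0.934, 0.357, 0.001]
contact_force: [0.8, -0.3, 0.4]
gripper_width: 0.218
```

>>> {"api": "move_arm", "payload": {"commands": "0.1 0 0 0 0 0 6;0.1 0 0 0 0 0 6;0.1 0 0 0 0 0 6;0.1 0 0 0 0 0 6;0.1 0 0 0 0 0 6;0.1 0 0 0 0 0 6;0.1 0 0 0 0 0 6;0.1 0 0 0 0 0 6;0.1 0 0 0 0 0 0;0.1 0 0 0 0 0 0"}}

```text
t: 50.93
eef_pos: [0.4499, -0.2979, 0.1547]
tool_rot: [-0.0, 0.999, -0.049, 0.0]
contact_force: [-0.1, -0.3, -0.1]
gripper_width: 0.222
```

```bash
python3 pl.py .5562 .0588 .15 -6.6
```

```text
t 50.93 tcp [ 0.4499 -0.2979  0.1547] R cols [[0.995, -0.098, 0.0], [-0.098, -0.995, 0.0], [0.0, -0.0, -1.0]] F [-0.1 -0.3 -0.1] w 0.222
psi -5.62 rz 0.98 shift cm [  6.47 -36.65   0.47] q [-0.3   0.55  1.04  2.   -0.6   0.93 -0.61]
```

>>> {"api": "move_arm", "payload": {"commands": "0.1 0.54 -3.05 0 0 0 0.9;0.1 0.54 -3.05 0 0 0 0;0.1 0.54 -3.05 0 0 0 0;0.1 0.54 -3.05 0 0 0 0;0.1 0.54 -3.05 0 0 0 0;0.1 0.54 -3.05 0 0 0 0;0.1 0.54 -3.05 0 0 0 0;0.1 0.54 -3.05 0 0 0 0;0.1 0.54 -3.05 0 0 0 0;0.1 0.54 -3.05 0 0 0 0;0.1 0.54 -3.05 0 0 0 0;0.1 0.53 -3.05 0 0 0 0"}}

```text
t: 51.93
eef_pos: [0.5565, 0.0598, 0.1547]
tool_rot: [-0.001, 0.998, -0.057, 0.0]
contact_force: [0.8, -0.5, -0.4]
gripper_width: 0.22
```

>>> {"api": "move_arm", "payload": {"commands": "0.1 0 0 2 0 0 0;0.1 0 0 2 0 0 0;0.1 0 0 2 0 0 0;0.1 0 0 0 0 0 0;0.1 0 0 0 0 0 0;0.1 0 0 0 0 0 0"}}

```text
t: 52.43
eef_pos: [0.5569, 0.0577, 0.0954]
tool_rot: [-0.0, 0.998, -0.058, 0.001]
contact_force: [0.5, 0.5, -0.7]
gripper_width: 0.219
```

```bash
python3 pl.py .5562 .0588 .0425 -6.6
```

```text
t 52.43 tcp [0.5569 0.0577 0.0954] R cols [[0.993, -0.116, 0.001], [-0.116, -0.993, 0.0], [0.001, -0.001, -1.0]] F [ 0.5  0.5 -0.7] w 0.219
psi -6.66 rz -0.06 shift cm [-0.08 -0.1   5.29] q [-0.93  0.69  1.    1.99 -0.77  0.89 -1.19]
```

>>> {"api": "move_arm", "payload": {"commands": "0.1 -0.05 -0.1 2 0 0 0;0.1 0 0 1.5 0 0 0;0.1 0 0 1 0 0 0;0.1 0 0 0.4 0 0 0;0.1 0 0 0.3 0 0 0;0.1 0 0 0 0 0 0;0.1 0 0 0 0 0 0;0.1 0 0 0 0 0 0"}}

```text
t: 53.1
eef_pos: [0.5565, 0.0591, 0.0429]
tool_rot: [-0.0, 0.998, -0.058, 0.001]
contact_force: [0.7, 0.1, -0.6]
gripper_width: 0.216
```

```bash
python3 pl.py .5562 .0588 .0425 -6.6
```

```text
t 53.1 tcp [0.5565 0.0591 0.0429] R cols [[0.993, -0.117, 0.001], [-0.117, -0.993, 0.0], [0.001, -0.0, -1.0]] F [ 0.7  0.1 -0.6] w 0.216
psi -6.69 rz -0.09 shift cm [-0.02  0.03  0.04] q [-0.87  0.76  0.91  2.02 -0.85  0.8  -1.13]
```

>>> {"api": "move_arm", "payload": {"commands": "0.4 0 0 0.05 0 0 0;0.4 0 0 0 0 0 0;0.4 0 0 0 0 0 0;0.4 0 0 -2 0 0 0;0.4 0 0 -4 0 0 0;0.4 0 0 -4 0 0 0;0.4 0 0 -4 0 0 0;0.4 -1 3.3 0 0 0 0;0.4 -1 3.3 0 0 0 0;0.4 -1 3.3 0 0 0 0;0.4 -1 3.3 0 0 0 0;0.4 -1 3.3 0 0 0 0"}}

```text
t: 54.1
eef_pos: [0.4862, -0.1001, 0.1819]
tool_rot: [-0.0, 0.998, -0.058, 0.0]
contact_force: [0.4, -0.1, 0.5]
gripper_width: 0.399
```

>>> {"api": "move_arm", "payload": {"commands": "0.45 0 0 0 0 0 -7;0.45 0 0 0 0 0 -7;0.45 0 0 0 0 0 -7;0.45 0 0 0 0 0 -7;0.45 0 0 0 0 0 -7;0.45 0 0 0 0 0 -7;0.45 0 0 0 0 0 -7;0.45 0 0 0 0 0 -7;0.45 0 0 0 0 0 -7;0.45 0 0 0 0 0 -7;0.45 0 0 0 0 0 -7;0.45 0 0 0 0 0 -7"}}

```text
t: 55.1
eef_pos: [0.4869, -0.0991, 0.1819]
tool_rot: [-0.0, 0.779, 0.627, 0.0]
contact_force: [0.0, -0.1, -0.0]
gripper_width: 0.444
```

```bash
python3 syr.py; python3 caps.py; python3 laid.py; python3 pl.py .3914 -.2866 .1 85.5
```

```text
cap [379.6 246.6] centre [ 0.3914 -0.2866] yaw 85.5 L 0.063
top cap [ 0.396 -0.234] 23
scene cap [ 0.652 -0.158] 30
groove 0 scene 12 front mm 11.0 side -0.0
groove 1 top 17 front mm -1.3 side 0.7
groove 1 scene 12 front mm 1.1 side -1.8
groove 2 top 18 front mm -3.8 side 0.2
groove 2 scene 10 front mm -0.8 side -1.6
t 55.35 tcp [ 0.4869 -0.0991  0.1817] R cols [[0.223, 0.975, -0.0], [0.975, -0.223, 0.0], [0.0, -0.0, -1.0]] F [-0.6  0.3  0.1] w 0.447
psi 77.09 rz -8.41 shift cm [-19.44  -8.05   8.17] q [-0.58  0.31  0.79  2.06 -0.28  0.88  0.15]
```

>>> {"api": "move_arm", "payload": {"commands": "0.45 0 0 0 0 0 -4.2;0.45 0 0 0 0 0 -4.2;0.45 -3.2 -1.35 0 0 0 0;0.45 -3.2 -1.35 0 0 0 0;0.45 -3.2 -1.35 1 0 0 0;0.45 -3.2 -1.35 2 0 0 0;0.45 -3.2 -1.35 2.5 0 0 0;0.45 -3.44 -1.3 2.67 0 0 0;0.45 0 0 0 0 0 0;0.45 0 0 0 0 0 0;0.45 0 0 0 0 0 0"}}

```text
t: 56.27
eef_pos: [0.3941, -0.2831, 0.1029]
tool_rot: [-0.0, 0.734, 0.679, -0.0]
contact_force: [0.7, 0.7, -0.8]
gripper_width: 0.451
```

```bash
python3 caps.py; python3 pl.py .3914 -.2866 .0065 85.5
```

```text
top cap [ 0.396 -0.234] 23
scene cap [ 0.653 -0.158] 30
t 56.37 tcp [ 0.3954 -0.282   0.1034] R cols [[0.073, 0.997, 0.001], [0.997, -0.073, 0.0], [0.0, 0.001, -1.0]] F [-0.7 -0.1  0.2] w 0.449
psi 85.82 rz 0.32 shift cm [-0.49 -0.36  9.69] q [-0.07  0.42  0.7   2.15 -0.42  0.71  0.84]
```

>>> {"api": "move_arm", "payload": {"commands": "0.45 -0.45 -0.35 2.5 0 0 0.3;0.45 0 0 3 0 0 0;0.45 0 0 3 0 0 0;0.45 0 0 1.15 0 0 0;0.45 0 0 0 0 0 0;0.45 0 0 0 0 0 0;0.1 0 0 0 0 0 0;0.1 0 0 0 0 0 0;0.1 0 0 0 0 0 0;0.1 0 0 0 0 0 0;0.1 0 0 0 0 0 0;0.1 0 0 0 0 0 0"}}

```text
t: 57.37
eef_pos: [0.3914, -0.2878, 0.008]
tool_rot: [0.001, 0.735, 0.678, 0.001]
contact_force: [-0.9, 1.6, 6.1]
gripper_width: 0.216
```

>>> {"api": "move_arm", "payload": {"commands": "0.1 0 0 -1 0 0 0;0.1 0 0 -2 0 0 0;0.1 0 0 -4 0 0 0;0.1 0 0 -4 0 0 0;0.1 0 0 -4 0 0 0;0.1 0 0 0 0 0 -6;0.1 0 0 0 0 0 -6;0.1 0 0 0 0 0 -6;0.1 0 0 0 0 0 -6;0.1 0 0 0 0 0 -6;0.1 0 0 0 0 0 -6;0.1 0 0 0 0 0 -6"}}

```text
t: 58.37
eef_pos: [0.3899, -0.2875, 0.1575]
tool_rot: [0.001, 0.441, 0.898, 0.0]
contact_force: [0.2, 0.0, -1.2]
gripper_width: 0.217
```

>>> {"api": "move_arm", "payload": {"commands": "0.1 0 0 0 0 0 -6;0.1 0 0 0 0 0 -6;0.1 0 0 0 0 0 -6;0.1 0 0 0 0 0 -6;0.1 0 0 0 0 0 -6;0.1 0 0 0 0 0 -6;0.1 0 0 0 0 0 -6;0.1 0 0 0 0 0 -4;0.1 0 0 0 0 0 0;0.1 0 0 0 0 0 0"}}

```text
t: 59.2
eef_pos: [0.3899, -0.2876, 0.1572]
tool_rot: [0.0, 0.059, 0.998, -0.0]
contact_force: [0.2, 0.5, -0.9]
gripper_width: 0.215
```

```bash
python3 pl.py .5621 .1105 .16 173.4
```

```text
t 59.2 tcp [ 0.3899 -0.2876  0.1572] R cols [[-0.993, 0.118, 0.001], [0.118, 0.993, -0.0], [-0.001, -0.0, -1.0]] F [ 0.2  0.5 -0.9] w 0.215
psi 173.24 rz -0.16 shift cm [-12.53  41.53  -0.28] q [ 0.13  0.27  0.44  2.1  -0.16  0.8   2.12]
```

>>> {"api": "move_arm", "payload": {"commands": "0.1 -0.91 2.96 0 0 0 0;0.1 -0.91 2.96 0 0 0 0;0.1 -0.91 2.96 0 0 0 0;0.1 -0.91 2.96 0 0 0 0;0.1 -0.91 2.96 0 0 0 0;0.1 -0.91 2.96 0 0 0 0;0.1 -0.91 2.96 0 0 0 0;0.1 -0.91 2.96 0 0 0 0;0.1 -0.91 2.96 0 0 0 0;0.1 -0.91 2.96 0 0 0 0;0.1 -0.91 2.96 0 0 0 0;0.1 -0.91 2.96 0 0 0 0"}}

```text
t: 60.2
eef_pos: [0.5397, 0.0543, 0.1569]
tool_rot: [0.0, 0.059, 0.998, -0.0]
contact_force: [0.5, -0.6, -1.2]
gripper_width: 0.22
```

>>> {"api": "move_arm", "payload": {"commands": "0.1 -0.91 2.96 0 0 0 0;0.1 -0.91 2.96 0 0 0 0;0.1 0 0 0 0 0 0;0.1 0 0 2 0 0 0;0.1 0 0 2 0 0 0;0.1 0 0 2 0 0 0;0.1 0 0 0 0 0 0;0.1 0 0 0 0 0 0;0.1 0 0 0 0 0 0"}}

```text
t: 60.95
eef_pos: [0.5649, 0.1095, 0.0975]
tool_rot: [0.001, 0.058, 0.998, 0.0]
contact_force: [0.5, 0.6, 0.3]
gripper_width: 0.216
```

```bash
python3 pl.py .565 .1102 .0425 173.4
```

```text
t 60.95 tcp [0.5649 0.1095 0.0975] R cols [[-0.993, 0.116, 0.001], [0.116, 0.993, 0.0], [-0.001, 0.0, -1.0]] F [0.5 0.6 0.3] w 0.216
psi 173.34 rz -0.06 shift cm [-0.    0.07  5.5 ] q [-0.49  0.48  0.24  1.92 -0.17  0.75  1.3 ]
```

>>> {"api": "move_arm", "payload": {"commands": "0.1 0 0.07 2 0 0 0;0.1 0 0 1.5 0 0 0;0.1 0 0 1 0 0 0;0.1 0 0 0.5 0 0 0;0.1 0 0 0.45 0 0 0;0.1 0 0 0 0 0 0;0.1 0 0 0 0 0 0;0.1 0 0 0 0 0 0"}}

```text
t: 61.62
eef_pos: [0.565, 0.1104, 0.0426]
tool_rot: [0.001, 0.058, 0.998, 0.0]
contact_force: [0.6, 0.2, 0.6]
gripper_width: 0.218
```

```bash
python3 pl.py .565 .1102 .0425 173.4
```

```text
t 61.62 tcp [0.565  0.1104 0.0426] R cols [[-0.993, 0.115, 0.001], [0.115, 0.993, 0.0], [-0.001, 0.001, -1.0]] F [0.6 0.2 0.6] w 0.218
psi 173.39 rz -0.01 shift cm [-0.01 -0.02  0.01] q [-0.47  0.57  0.22  1.95 -0.19  0.64  1.33]
```

Release, rise and move the arm clear to the left for a full check.

>>> {"api": "move_arm", "payload": {"commands": "0.4 0 0 0.05 0 0 0;0.4 0 0 0 0 0 0;0.4 0 0 0 0 0 0;0.4 0 0 -2 0 0 0;0.4 0 0 -4 0 0 0;0.4 0 0 -4 0 0 0;0.4 0 0 -4 0 0 0;0.4 1 3.3 -1.5 0 0 0;0.4 1 3.3 -1.5 0 0 0;0.4 1 3.3 -1 0 0 0;0.4 1 3.3 0 0 0 0;0.4 1 3.3 0 0 0 0"}}

```text
t: 62.62
eef_pos: [0.5335, 0.2817, 0.2227]
tool_rot: [0.001, 0.058, 0.998, 0.001]
contact_force: [0.4, 0.4, -0.3]
gripper_width: 0.398
```

>>> {"api": "move_arm", "payload": {"commands": "0.4 1 3.3 0 0 0 0;0.4 1 3.3 0 0 0 0;0.4 1 3.3 0 0 0 0;0.4 1 3.3 0 0 0 0;0.4 1 3.3 0 0 0 0;0.4 1 3.3 0 0 0 0;0.4 1 3.3 0 0 0 0;0.4 1 3.3 0 0 0 0;0.4 1 3.3 0 0 0 0;0.4 1 3.3 0 0 0 0;0.4 0 0 0 0 0 0;0.4 0 0 0 0 0 0"}}

```text
t: 63.62
eef_pos: [0.4697, 0.6217, 0.2201]
tool_rot: [-0.001, 0.055, 0.998, -0.0]
contact_force: [0.6, -0.2, 0.6]
gripper_width: 0.4
```

```bash
python3 laid.py; python3 caps.py; python3 gap.py; python3 meas.py | egrep 'gaugetab|shoulder'; python3 k.py; python3 - <<'E'
from h import *
t=cam("top");s=cam("scene")
crop(t,185,115,345,230,2.48,"pics/x1.png");crop(s,285,160,445,275,2.48,"pics/x2.png")
crop(t,120,200,200,258,4.95,"pics/x3.png");crop(s,370,110,450,168,4.95,"pics/x4.png")
r=lambda f:cv2.resize(cv2.imread(f),(396,285))
cv2.imwrite("pics/fin.png",np.vstack([np.hstack([r("pics/x1.png"),r("pics/x2.png")]),np.hstack([r("pics/x3.png"),r("pics/x4.png")])]))
E
```

```text
groove 0 top 17 front mm 2.2 side 0.5
groove 0 scene 11 front mm 10.8 side -0.1
groove 1 top 17 front mm -1.3 side 0.7
groove 1 scene 12 front mm 1.1 side -1.8
groove 2 top 18 front mm -3.8 side 0.2
groove 2 scene 10 front mm -0.8 side -1.6
groove 3 top 16 front mm 1.8 side 0.2
groove 3 scene 13 front mm 5.5 side -3.5
scene cap [ 0.653 -0.158] 29
0.134 red from -20.5 to 18.0
0.136 red from -21.0 to 18.0
0.162 red from -20.5 to 18.0
0.164 red from -20.5 to 18.0
gaugetab 40 [139.6 233.1] ctr [0.4505 0.3972] box [[0.45, 0.411], [0.461, 0.388], [0.452, 0.384], [0.441, 0.407]]
shoulder 57 [147.8 239. ] ctr [0.4341 0.3895] box [[0.439, 0.403], [0.448, 0.384], [0.431, 0.376], [0.422, 0.395]]
t 63.92 tcp [0.4733 0.6178 0.2219] R cols [[-0.993, 0.117, 0.001], [0.117, 0.993, -0.0], [-0.001, -0.0, -1.0]] F [-0.5  0.3  0.4] w 0.403
psi 173.29 torque [-0.018  0.007  0.   ]
```

View pics/fin.png

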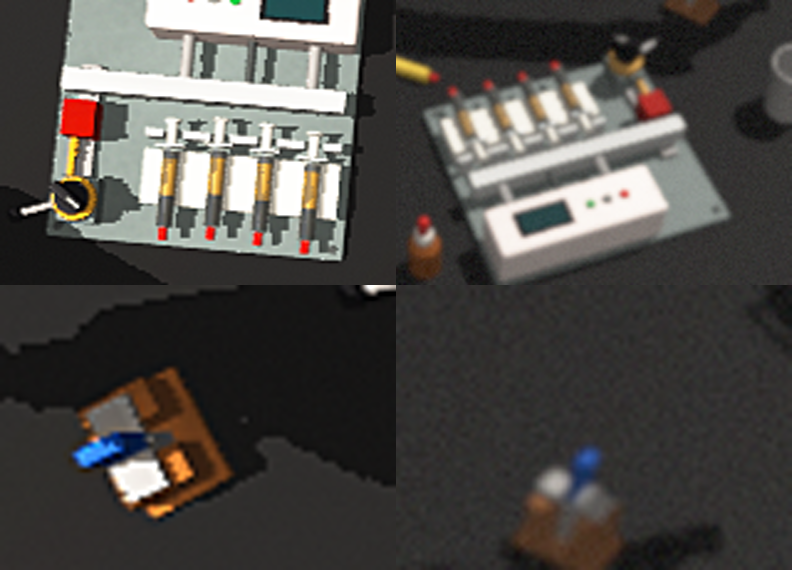

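The final view (my 16th) shows all four syringes lying in the grooves with their red caps to the front. The lever is tight, the gauge hangs upright in the stand, and the bystanders haven't moved. Groove 0's scene reading of 10.8 mm is contaminated by the yellow decoy's red cap nearby; the top view gives 2.2 mm. I'll hand in.

```bash
python3 -c "
from station import bot
print(bot.get_obs()['joint_vel'].round(3)); print(bot.hand_in())"
```

```text
[-0.004  0.003 -0.006 -0.004 -0.    -0.002  0.001]
the job is handed in; nothing more can be done
None
```

I carried out every step of the job and handed it in at about 64 s of the 210 s allowed. No verdict was reported.

**What I did:** I loosened the lock ring and hung the gauge in the gap. I turned the knob clockwise until the block stopped against the blade (knob torque rose to 1.9 N·m). I retightened the ring to its end stop, about 12 N at the ball, and hung the gauge back in its stand. All four syringes from the tray are laid in the V-block, one per groove.

**Last checks:**

| Check | Result | Allowed |
|---|---|---|
| Syringe caps, lengthwise (top view) | −3.8 to +2.2 mm | ±7.5 mm |
| Syringe caps, sideways (top view) | under 1 mm | ±3 mm |
| Gauge in stand | upright, within about 1 mm of where it was at the start | ±8 mm (x), ±14 mm (y) |
| Lever angle after tightening | 109° (end stop at 110°) | below 0.15 rad |
| Beaker and dropper | no sign of movement in the pictures; not measured | 3 cm |

**Where readings disagreed:**
- **Gap:** edge measurement in the top image suggested about 11.5 mm with over 1 mm of uncertainty. The hard stop on the 10 mm blade, the knob angle and the firm hold on the gauge all pointed to 10 mm. Both values are inside 9 to 12 mm, but I could not measure it more closely.
- **Syringe positions in the scene camera:** it read 2–4 mm further forward than the top view for grooves 1–3, and 3.5 mm sideways for groove 3, just over the 3 mm limit. For groove 0 it read 11 mm forward, most likely because the yellow decoy's red cap was next to it. I relied on the top view.

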